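Put the dried slicer inserts away in their case

TASK

The slicer inserts hanging on the sloping drying stand are dry: put them away. Swing the blue gate of the grey storage case open, take every insert off its stud (slide it up to the wide end of its keyhole, then lift it off), set it flat on the case's open apron with its grip bar upwards and nearer the robot and slide it in under the overhanging lips until it is wholly inside; when all are in, swing the gate shut across the mouth again.

Things in the scene. Friction and masses are not known exactly. Their poses are not given: they have to be found in the camera images.
- drying_stand: Fixed wooden stand, 296 mm wide (y), 132 deep. Its board slopes up away from the robot (x) at 0.42 rad. Origin on the worktop under the board's centre; there the board's surface is 40 mm up; the high back edge is 69 mm up. Studs stand square on the board 38 mm up the slope from its centre, at y = -111, -37, 37, 111 mm; each insert hangs on one of them, flat on the board, its x axis up the slope.
- stud_left (a point): Foot of the leftmost stud (y = 111 mm). Studs: shaft 8 mm thick, head 16 mm wide, 8 to 12 mm above the board. Keyhole in an insert, on its middle line: narrow part 11 mm wide, where the stud sits when hung; wide part 22 x 22 mm nearer the grip bar. Move the insert 22.5 mm along its own +x (up the slope) to centre the stud in the wide part (3 mm play each way), then lift it along its own +z; 15 mm frees it.
- storage_case: Fixed grey channel. Origin at the middle of its mouth, on the worktop; y points into the channel (to the robot's left), x across it, away from the robot. Channel: y from 0 to 234 mm, 90 mm wide inside, floor 4 mm up. Lips overhang both sides 13 to 16 mm up, reaching in to x = -38 and 38 mm; between them it is open above, so grip bars stand out. The floor goes on as a bare apron to y = -74 mm.
- case_back (a point): Middle of the channel's back stop, at floor height. Inserts go in one behind another, each taking 56 mm along y, keyhole end at the case's +x, plate centred across (3 mm play each side), so the grip bar's centre is at x = -19 mm and 27 mm above the worktop. One pushed in slides those before it deeper; four fill 224 of 234 mm. Wholly inside: grip bar's centre at y of 28 mm or more.
- gate (a joint): Angle of the blue gate, rad: 0 shut across the mouth, grows swinging outward (counter-clockwise from above), stop at 1.9; starts nearly shut. Turns on an upright pin at x = 62, y = -10 mm in the case's frame, stays where left (under 1 N at the knob). Bar 8 mm thick, 5 to 17 mm up, 106 mm long: shut it points to -x, at 1.57 to -y, beside the apron. The way is free from 1.5 on.
- gate_knob (a point): Middle of the gate's upright knob post, 15 mm in diameter, top 55 mm above the worktop; this point is 35 mm above the worktop and 80 mm from the gate's pin. Pinch it from above.
- insert_green_grip (a point): Centre of the green grip bar of a loose slicer insert, a flat white 84 x 56 x 6 mm plate with coarse steel grater teeth, 0.12 kg; 23 mm above the plate's underside, 19 mm from its centre in -x. Axes: x along the 84 mm side to the keyhole end, y along the 56 mm side, z out of the plate on the bar's side. The bar is 30 mm long (x), 14 thick (y), stands 34 mm above the plate. 3 or 4 inserts are present.
- insert_yellow_grip (a point): Centre of the yellow grip bar of a loose slicer insert, a flat white 84 x 56 x 6 mm plate with fine steel grater teeth, 0.12 kg; 23 mm above the plate's underside, 19 mm from its centre in -x. Axes: x along the 84 mm side to the keyhole end, y along the 56 mm side, z out of the plate on the bar's side. The bar is 30 mm long (x), 14 thick (y), stands 34 mm above the plate. 3 or 4 inserts are present.
- insert_red_grip (a point): Centre of the red grip bar of a loose slicer insert, a flat white 84 x 56 x 6 mm plate with slanted steel blades, 0.12 kg; 23 mm above the plate's underside, 19 mm from its centre in -x. Axes: x along the 84 mm side to the keyhole end, y along the 56 mm side, z out of the plate on the bar's side. The bar is 30 mm long (x), 14 thick (y), stands 34 mm above the plate. 3 or 4 inserts are present.
- insert_black_grip (a point): Centre of the black grip bar of a loose slicer insert, a flat white 84 x 56 x 6 mm plate with coarse steel grater teeth, 0.12 kg; 23 mm above the plate's underside, 19 mm from its centre in -x. Axes: x along the 84 mm side to the keyhole end, y along the 56 mm side, z out of the plate on the bar's side. The bar is 30 mm long (x), 14 thick (y), stands 34 mm above the plate. 3 or 4 inserts are present.

How it is judged:
On the way, in this order (a step that is already met when the one before it is completed fails the run):
1. the gate is swung open (1.4 rad or more) (value of joint gate above 1.4 rad), for 0.2 s.
2. every insert lies flat in the channel under the lips, wholly inside the mouth (y of insert_green_grip in the frame of storage_case between 0.024 and 0.215 m and x of insert_green_grip in the frame of storage_case between -0.03 and -0.008 m and z of insert_green_grip in the frame of storage_case between 0.021 and 0.033 m and angle between each of insert_green_grip, insert_yellow_grip, insert_red_grip, insert_black_grip's own z axis and vertical below 0.12 rad and y of insert_yellow_grip in the frame of storage_case between 0.024 and 0.215 m and x of insert_yellow_grip in the frame of storage_case between -0.03 and -0.008 m and z of insert_yellow_grip in the frame of storage_case between 0.021 and 0.033 m and y of insert_red_grip in the frame of storage_case between 0.024 and 0.215 m and x of insert_red_grip in the frame of storage_case between -0.03 and -0.008 m and z of insert_red_grip in the frame of storage_case between 0.021 and 0.033 m and y of insert_black_grip in the frame of storage_case between 0.024 and 0.215 m and x of insert_black_grip in the frame of storage_case between -0.03 and -0.008 m and z of insert_black_grip in the frame of storage_case between 0.021 and 0.033 m), for 0.2 s.
3. the gate is swung shut again (0.12 rad or less) (value of joint gate below 0.12 rad), for 0.2 s.
At the end, for the whole second after the job is handed in: Every insert that was present lies flat (within 0.12 rad) in the case's channel under the lips, its grip bar upwards and centred at 24 mm or more behind the mouth and on the robot's side of the channel (x from -30 to -8 mm in the case), and the gate is shut to within 0.12 rad (all of step 2 and value of joint gate below 0.12 rad); the robot touches nothing.
Of insert_green, insert_yellow, insert_red, insert_black only 3 to 4 are there at a start; the rules pass over those that are not, and their reading is None.
At some moment in a run one of insert_green, insert_yellow, insert_red, insert_black may be knocked a few centimetres aside while the robot is not near it.
Once in a run the grip may slacken for a moment while it holds something.
It also fails if it takes over 208 s, if anything falls off the work surface, if the arm or the gripper's body presses on something with over 40 N, if the wrist force passes 120 N, or if a joint passes its speed limit or range.

ROBOT

A 6-joint arm with a two-finger parallel gripper is mounted at the origin on a cart in front of the work surface, level with it; the furniture and walls round the work are solid. World frame = base frame: x ahead of the robot, y to its left, z up, the work surface at z = 0. Lengths are in m, angles in rad, forces in N, time in s.
With the tool pointing down it reaches from about 0.3 to 0.85 m from the base axis. Payload 4.2 kg.
Tool frame: the origin (TCP) lies at the very end of the fingers, on their centre line; the grasp point (between the pads) lies 19 mm behind it; z points along the fingers, x is the direction in which the jaws open and shut, and the axes are right-handed (so a half turn about z gives the same grasp; the last joint's range is limited). The gripper opens to 91 mm and grips with 3 to 60 N. Pads are 32 mm wide; open, the fingers measure 118 mm over their backs; the gripper's body (76 mm by 178 mm) begins 60 mm behind the grasp point.
Start: joints at [1.226, 0.32, 1.565, -0, 1.257, -0.02], TCP at [0.183, 0.545, 0.214] pointing down, gripper open.
Joint ranges: [-3.11, 3.11], [-0.84, 2.01], [0.21, 2.61], [-1.34, 4.49], [0.05, 2.63], [-2.56, 2.56]. Speed limits (rad/s): [2.57, 2.57, 3.14, 3.14, 3.14, 3.14].

INTERFACE

Orientations are given as a 3x3 rotation matrix whose columns are the frame's x, y, z axes.
In Python, from workcell import status, viewer, r gives the robot as it stands.
- The arm moves only by the shell command python3 -m handwheel 'ROWS' [OPENING] [FORCE]. ROWS is JSON, a list that holds one entry, the list of rows, each a list of 6 numbers: the shift along the tool's x, y, z in m, then the turn, a rotation vector about the tool's x, y, z in degrees. In form: [[[dx, dy, dz, rx, ry, rz], ...]]. A call has 1 to 20 rows; each row is the pose to reach, as a shift and turn from the pose commanded when the call began, along the tool's axes at that moment; what a row does not reach only later rows make up. A row lasts 1/10 s, in which the tool goes at most 50 mm and 8.59 degrees, less where a joint would pass 70% of its speed; a pose out of reach is approached as far as the arm can. A call with a gripper value outside its range is refused whole. OPENING is the gripper command: -1 is fully open, 1 is shut, values between are in proportion, set as the call begins (- or left out, the last holds). The fingers move at their own pace and stop on an object; FORCE is the grip in N (left out, the last holds). Time passes only in rows, so rows that repeat a pose let the fingers close. It gives the time, the measured TCP pose, the force and the opening at its end, in the units of the state.
- status.sense(): the state, without advancing time (a new reading comes with each control period).
- viewer.grab_frame(name): name is "scene" or "top" or "wrist"; returns a dict with "frame" (480x640x3 uint8, blue, green, red), "intrinsics" (3x3 intrinsics, pixels), "world_from_camera" (4x4, takes a point from camera to world coordinates); the wrist camera has in their place "mount" (4x4, takes a point from camera to tool coordinates, whose origin is the TCP and whose axes are the tool frame's). Camera axes: x right, y down, z forward; pixel columns grow to the right and rows downward; lengths in m; the calibration is good to about 2 mm. A picture is of the moment at which its call begins: read the wrist's pose just before it. There is no depth.
- r.sign_off(): hands the job in, once; it reports no verdict.
The state is a dict: "t": time; "qpos": joint angles; "qd": joint speeds; "joint_torque": joint torques, N m; "tool_pos": TCP position; "ee_rot": TCP orientation; "force": force on the tool from outside, world axes, zero at the start; "ft_torque": the same for the moment, N m; "finger_gap": opening from 0.0 (shut) to 1.0 (fully open).
Only numpy, scipy, OpenCV 4.12 (cv2) and the standard library are available. Lean on these libraries where they do the work, as an engineer would, in place of code of your own. Each camera call takes 0.05 s, during which the arm holds its last target.

## Working session

There is one attempt and no reset: what is moved stays moved. The work goes in short steps, Python scripts to look and compute and a shell command to move; the robot and the scene stay as the last step left them, time stands still between calls to the robot, and variables do not carry over. Pictures are saved under pics/ and viewed, and the job is handed in when it is done.

```bash
ls; mkdir -p pics; python3 - <<'E'
from workcell import status, viewer, r
import cv2
s=status.sense();print(s)
for n in("scene","top","wrist"):
    f=viewer.grab_frame(n);cv2.imwrite(f"pics/a_{n}.png",f["frame"]);print(n,{k:v for k,v in f.items() if k!="frame"})
E
```

```text
pics
{'t': 0.0, 'qpos': array([ 1.22598769e+00,  3.20248864e-01,  1.56569359e+00,  2.42506700e-05,
        1.25736563e+00, -2.00085081e-02]), 'qd': array([-0.00068134, -0.00045755, -0.00065223, -0.00076903,  0.00028113,
       -0.00084161]), 'joint_torque': array([-6.34901662e-04, -4.12461913e+01, -2.31970274e+01,  7.25970813e-02,
        4.58347437e-02, -1.82303966e-04]), 'tool_pos': array([0.18331849, 0.54445889, 0.21313934]), 'ee_rot': array([[ 3.19125964e-01,  9.47712117e-01, -6.01552831e-04],
       [ 9.47710757e-01, -3.19126526e-01, -1.60665580e-03],
       [-1.71461864e-03, -5.73725069e-05, -9.99998528e-01]]), 'force': array([ 0.33427227, -0.21696936,  0.56615822]), 'ft_torque': array([ 0.04820202,  0.04742033, -0.00734863]), 'finger_gap': 0.9995182511821564}
scene {'intrinsics': array([[595.13356206,   0.        , 332.04776743],
       [  0.        , 595.13356206, 236.98355951],
       [  0.        ,   0.        ,   1.        ]]), 'world_from_camera': array([[ 0.65818953, -0.28186291,  0.6980973 , -0.13260905],
       [-0.75245094, -0.27656381,  0.5977709 , -0.63047709],
    
[... 387 characters left out ...]
99959814,  0.02822343,  0.00264382, -0.07456542],
       [-0.0064707 , -0.13637736, -0.99063583,  0.91813052],
       [ 0.        ,  0.        ,  0.        ,  1.        ]])}
wrist {'intrinsics': array([[345.13722454,   0.        , 316.8231175 ],
       [  0.        , 345.13722454, 236.86269482],
       [  0.        ,   0.        ,   1.        ]]), 'mount': array([[ 9.99999253e-01,  6.72647178e-04,  1.02054066e-03,
         3.88676640e-04],
       [-9.08263181e-04,  9.67681338e-01,  2.52174550e-01,
        -7.12528703e-02],
       [-8.17933653e-04, -2.52175289e-01,  9.67681226e-01,
        -1.71153136e-01],
       [ 0.00000000e+00,  0.00000000e+00,  0.00000000e+00,
         1.00000000e+00]])}
```

View pics/a_scene.png

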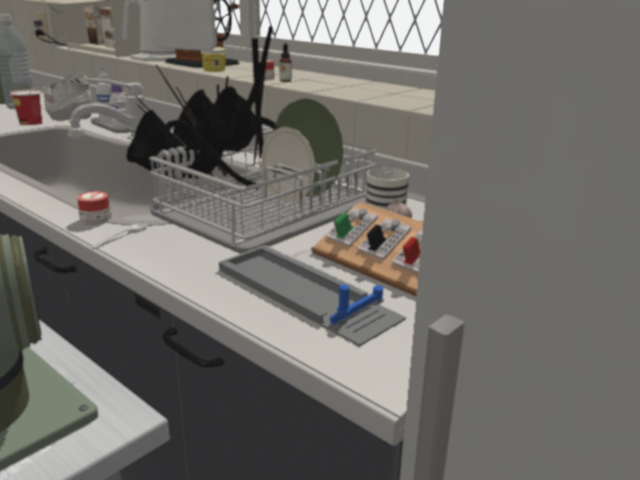

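View pics/a_top.png

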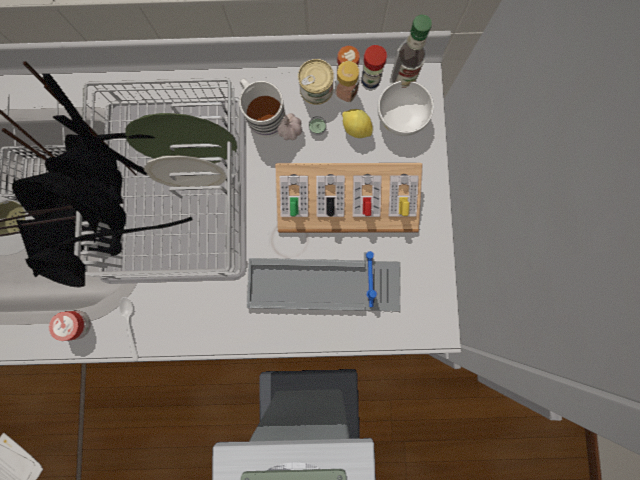

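View pics/a_wrist.png

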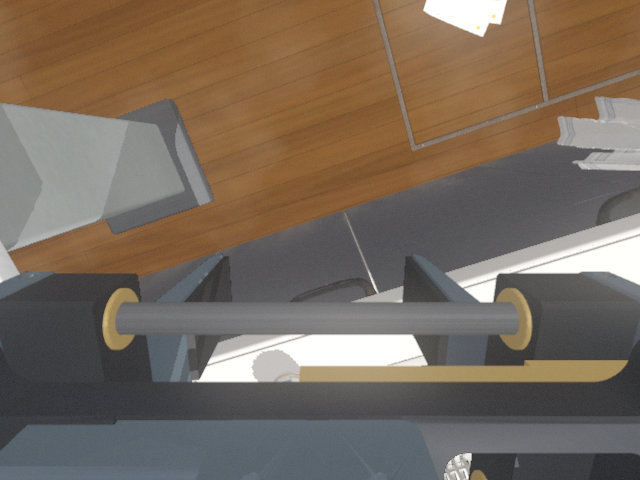

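```bash
cat > h.py <<'E'
import numpy as np, cv2
from workcell import status, viewer, r
def ray(f,u,v,T=None):
    K=f["intrinsics"]; T=f["world_from_camera"] if T is None else T
    d=T[:3,:3]@np.linalg.inv(K)@np.array([u,v,1.]); return T[:3,3],d
def onz(f,u,v,z,T=None):
    o,d=ray(f,u,v,T); return o+d*(z-o[2])/d[2]
def tri(a,b):
    (o1,d1),(o2,d2)=a,b
    A=np.stack([d1,-d2],1); s=np.linalg.lstsq(A,o2-o1,rcond=None)[0]
    p,q=o1+d1*s[0],o2+d2*s[1]; return (p+q)/2,np.linalg.norm(p-q)
def proj(f,p,T=None):
    T=f["world_from_camera"] if T is None else T
    c=T[:3,:3].T@(np.array(p)-T[:3,3]); k=f["intrinsics"]@c; return k[:2]/k[2]
R={"green":((45,120,40),(80,255,255)),"yellow":((22,140,100),(35,255,255)),"red":((172,150,60),(180,255,255)),"red2":((0,150,60),(6,255,255)),"blue":((100,140,60),(125,255,255)),"black":((0,0,0),(180,255,45))}
def blobs(f,c,minA=20):
    h=cv2.cvtColor(f["frame"],cv2.COLOR_BGR2HSV); m=cv2.inRange(h,*R[c])
    if c=="red": m|=cv2.inRange(h,*R["red2"])
    n,l,st,ce=cv2.connectedComponentsWithStats(m)
    return [(st[i].tolist(),ce[i].round(1).tolist()) for i in range(1,n) if st[i][4]>=minA]
E
python3 - <<'E'
from h import *
for n in("scene","top"):
    f=viewer.grab_frame(n)
    for c in("green","yellow","red","blue","black"): print(n,c,blobs(f,c))
    if n=="top":
        cv2.imwrite("pics/b_top.png",cv2.resize(f["frame"][150:330,230:470],None,fx=3.2,fy=3.2,interpolation=cv2.INTER_CUBIC))
    else: cv2.imwrite("pics/b_sc.png",cv2.resize(f["frame"][180:360,200:440],None,fx=3.2,fy=3.2,interpolation=cv2.INTER_CUBIC))
E
```

```text
scene green [([336, 214, 16, 23, 210], [342.3, 224.9])]
scene yellow [([203, 55, 21, 15, 175], [212.6, 62.3])]
scene red [([266, 64, 7, 4, 28], [269.0, 65.5]), ([14, 96, 26, 27, 420], [27.6, 109.3]), ([79, 199, 29, 11, 220], [93.3, 204.8]), ([404, 238, 15, 26, 277], [411.1, 250.1])]
scene blue [([331, 286, 51, 37, 618], [352.9, 302.5])]
scene black [([127, 28, 150, 157, 7220], [206.4, 126.4]), ([36, 30, 7, 5, 28], [39.0, 32.3]), ([218, 33, 10, 9, 29], [222.7, 37.6]), ([282, 45, 7, 13, 49], [285.0, 51.9]), ([168, 59, 34, 7, 119], [185.5, 62.4]), ([227, 60, 10, 4, 31], [230.7, 61.7]), ([368, 226, 17, 24, 247], [375.4, 237.5]), ([33, 246, 45, 28, 433], [52.3, 262.5]), ([134, 294, 27, 26, 298], [147.4, 306.4]), ([162, 326, 64, 43, 763], [188.8, 351.0]), ([0, 351, 22, 40, 338], [11.5, 373.1])]
top green [([290, 198, 8, 18, 127], [293.6, 206.1])]
top yellow [([343, 109, 29, 29, 490], [356.7, 125.0]), ([399, 197, 10, 19, 152], [403.6, 206.4])]
top red [([364, 45, 22, 26, 454], [374.6, 57.4]), ([363, 198, 8, 18, 138], [366.6, 206.1]), ([69, 311, 15, 29, 149], [77.7, 324.4])]
top blue [([366, 252, 10, 55, 252], [370.3, 279.5])]
top black [([0, 62, 192, 225, 12773], [72.4, 196.6]), ([327, 198, 7, 18, 120], [330.0, 206.3]), ([271, 369, 85, 6, 249], [313.2, 371.2]), ([585, 429, 6, 19, 39], [587.4, 439.3])]
```

```bash
python3 -m handwheel --help 2>&1 | head -20
```

```text
invalid input: not JSON, or not a number
```

View pics/b_top.png

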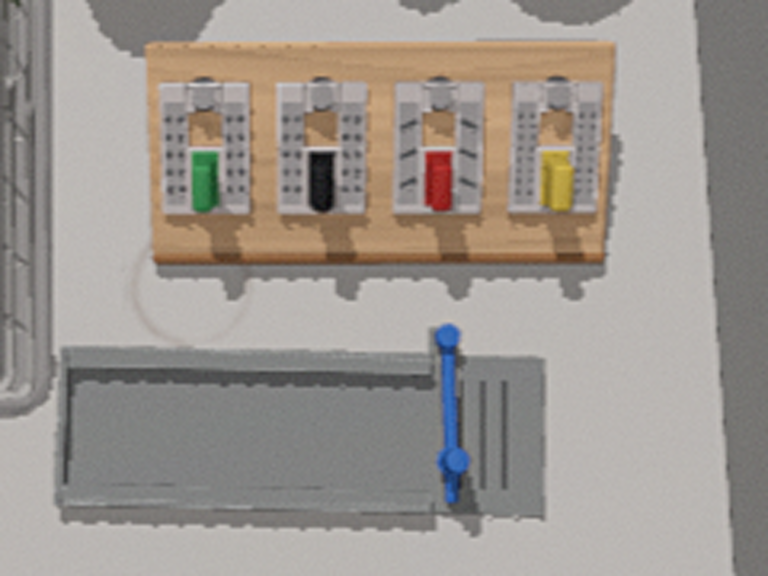

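View pics/b_sc.png

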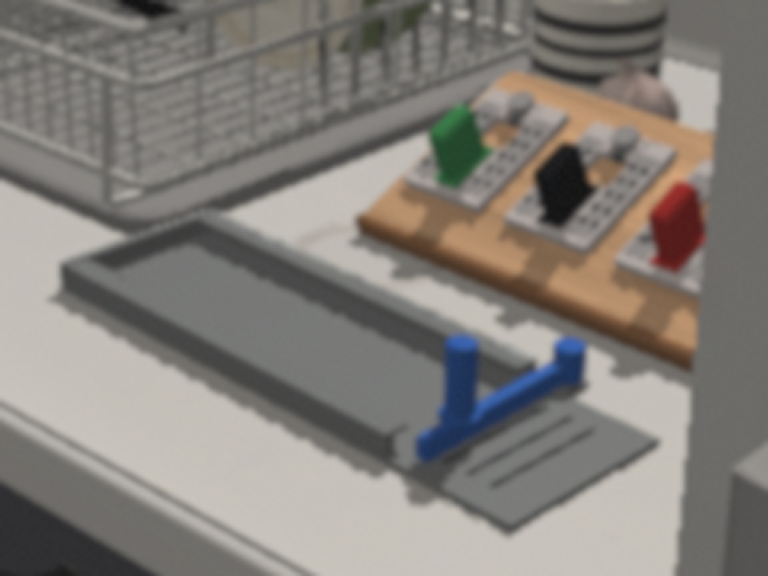

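```bash
python3 - <<'E'
from h import *
f=viewer.grab_frame("top");s=viewer.grab_frame("scene")
def bb(f,c,big=None):
    return
g={"green":((293.6,206.1),(342.3,224.9)),"black":((330,206.3),(375.4,237.5)),"red":((366.6,206.1),(411.1,250.1))}
for k,(a,b) in g.items():
    p,e=tri(ray(f,*a),ray(s,*b)); print(k,p.round(4),round(e,4), onz(f,*a,.07).round(4))
print("yellow",onz(f,403.6,206.4,.07).round(4))
E
```

```text
green [ 0.6157 -0.0141  0.0545] 0.0022 [ 0.6132 -0.016   0.07  ]
black [ 0.6141 -0.0876  0.0531] 0.0007 [ 0.6107 -0.0876  0.07  ]
red [ 0.6122 -0.1608  0.0537] 0.0006 [ 0.609  -0.1594  0.07  ]
yellow [ 0.6063 -0.232   0.07  ]
```

```bash
python3 - <<'E'
from h import *
f=viewer.grab_frame("top");s=viewer.grab_frame("scene")
def z2(u,v): return 230+(u+.5)/3.2-.5,150+(v+.5)/3.2-.5
def zs(u,v): return 200+(u+.5)/3.2-.5,180+(v+.5)/3.2-.5
for k,u,v,z in [("bl",147,43,.069),("br",614,43,.069),("fr",604,262,.012),("fl",155,262,.012),
 ("apR far",544,358,.004),("apR near",545,517,.004),("case back far",65,348,.016),("case back near",58,503,.016),("lip mouth far",434,357,.016),("lip mouth near",435,510,.016),
 ("pin",448,334,.03),("knobtop",454,459,.055)]+[("stud%d"%i,u,95,.069) for i,u in enumerate((204,322,439,557))]:
    print(k,onz(f,*z2(u,v),z).round(4))
for k,a,b in [("knobtop",(454,459),(462,343)),("pintop",(448,334),(570,345)),("apRfar",(544,358),(660,443)),("apRnear",(545,517),(510,532)),("stud0",(204,95),(520,103)),("stud1",(322,95),(625,140))]:
    p,e=tri(ray(f,*z2(*a)),ray(s,*zs(*b)));print(k,p.round(4),round(e,4))
E
```

```text
bl [0.702  0.0184 0.069 ]
br [ 0.6934 -0.2725  0.069 ]
fr [ 0.5641 -0.2707  0.012 ]
fl [0.5724 0.0213 0.012 ]
apR far [ 0.5033 -0.2299  0.004 ]
apR near [ 0.4014 -0.2253  0.004 ]
case back far [0.5175 0.0796 0.016 ]
case back near [0.419  0.0845 0.016 ]
lip mouth far [ 0.505  -0.1574  0.016 ]
lip mouth near [ 0.4081 -0.1541  0.016 ]
pin [ 0.5182 -0.1656  0.03  ]
knobtop [ 0.4394 -0.1634  0.055 ]
stud0 [ 0.6676 -0.0166  0.069 ]
stud1 [ 0.6654 -0.0898  0.069 ]
stud2 [ 0.6633 -0.1623  0.069 ]
stud3 [ 0.6612 -0.2353  0.069 ]
knobtop [ 0.4399 -0.164   0.0544] 0.0013
pintop [ 0.5188 -0.1662  0.0239] 0.0
apRfar [ 0.5034 -0.23    0.0035] 0.0001
apRnear [ 0.4014 -0.2254  0.0034] 0.0
stud0 [ 0.6681 -0.0158  0.0654] 0.0014
stud1 [ 0.6665 -0.0895  0.0642] 0.0008
```

```bash
cat >> h.py <<'E'
from scipy.spatial.transform import Rotation as Ro
CY=-0.048; CO=np.array([.4565,-.1545,0]); SY=-0.0293; SO=np.array([.634,-.126,0])
def rz(a): return Ro.from_euler('z',a).as_matrix()
def case(p): return CO+rz(CY)@np.array(p)
def tocase(p): return rz(CY).T@(np.array(p)-CO)
def toolR(yaw,tilt=0):
    # jaws along frame's y (yaw), fingers down, tilted so that z = -(normal of slope `tilt`)
    ry=Ro.from_euler('y',-tilt).as_matrix()
    B=rz(yaw)@ry
    return B@np.array([[0,1,0],[1,0,0],[0,0,-1.]])
def delta(p,Rt,s=None):
    s=s or status.sense(); R0=s["ee_rot"]
    d=R0.T@(np.array(p)-s["tool_pos"]); w=Ro.from_matrix(R0.T@Rt).as_rotvec(degrees=True)
    print("delta",d.round(4).tolist(),w.round(2).tolist(),"dist",np.linalg.norm(d).round(3),"F",s["force"].round(1),"gap",round(91*s["finger_gap"],1))
E
python3 - <<'E'
from h import *
f=viewer.grab_frame("top")
for u,v in((449,170),(455,290)): print(onz(f,u,v,0))
delta([.440,-.164,.213],toolR(CY)); delta([.440,-.164,.024],toolR(CY))
E
```

```text
[ 0.69751372 -0.34658444  0.        ]
[ 0.44146027 -0.34192961  0.        ]
delta [-0.59, 0.4694, 0.0009] [-0.0, -0.0, -15.86] dist 0.754 F [-0.2  0.1  0.8] gap 91.0
delta [-0.59, 0.4694, 0.1899] [-0.0, -0.0, -15.86] dist 0.777 F [-0.2  0.1  0.8] gap 91.0
```

```bash
python3 -m handwheel '[[[-0.15,0.12,0,0,0,-4],[-0.3,0.24,0,0,0,-8],[-0.45,0.36,0,0,0,-12],[-0.59,0.469,0,0,0,-15.9],[-0.59,0.469,0,0,0,-15.9],[-0.59,0.469,0,0,0,-15.9],[-0.59,0.469,0,0,0,-15.9],[-0.59,0.469,0,0,0,-15.9],[-0.59,0.469,0,0,0,-15.9],[-0.59,0.469,0,0,0,-15.9],[-0.59,0.469,0,0,0,-15.9],[-0.59,0.469,0,0,0,-15.9],[-0.59,0.469,0,0,0,-15.9],[-0.59,0.469,0,0,0,-15.9],[-0.59,0.469,0,0,0,-15.9],[-0.59,0.469,0,0,0,-15.9],[-0.59,0.469,0,0,0,-15.9],[-0.59,0.469,0,0,0,-15.9],[-0.59,0.469,0,0,0,-15.9],[-0.59,0.469,0,0,0,-15.9]]]' 0 20; python3 - <<'E'
from h import *
s=status.sense(); delta([.440,-.164,.024],toolR(CY))
f=viewer.grab_frame("wrist");cv2.imwrite("pics/c_w.png",f["frame"])
T=np.eye(4);T[:3,:3]=s["ee_rot"];T[:3,3]=s["tool_pos"];T=T@f["mount"]
print(proj(f,[.44,-.164,.055],T)); print(blobs(f,"blue"))
f=viewer.grab_frame("top");cv2.imwrite("pics/c_t.png",f["frame"])
E
```

```text
t: 2.5
tool_pos: [0.4394, -0.1626, 0.2142]
ee_rot: [[0.045, 0.999, 0.0], [0.999, -0.045, 0.0], [0.0, 0.0, -1.0]]
force: [-0.3, 0.4, 0.7]
finger_gap: 0.499
delta [-0.0014, 0.0006, 0.1902] [0.01, -0.01, 0.15] dist 0.19 F [-0.3  0.4  0.7] gap 45.4
[314.57600094 222.57575307]
[([314, 193, 4, 11, 24], [315.5, 197.3]), ([308, 209, 16, 69, 446], [315.7, 240.2]), ([311, 280, 13, 12, 117], [317.1, 285.4])]
```

View pics/c_w.png

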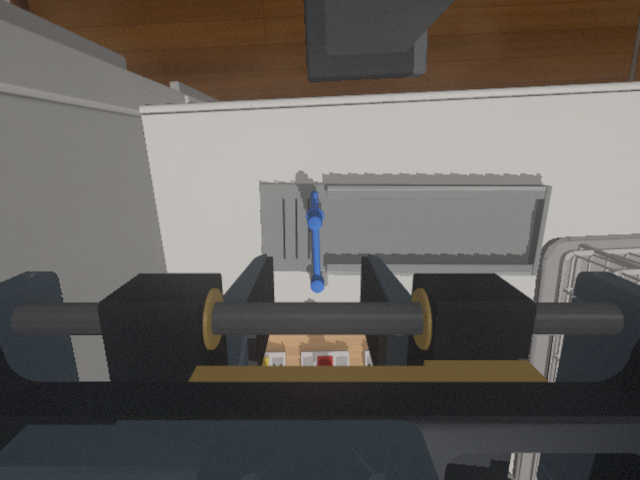

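```bash
python3 - <<'E'
from h import *
im=cv2.imread("pics/c_w.png");cv2.imwrite("pics/c_wz.png",cv2.resize(im[150:350,240:580],None,fx=2.3,fy=2.3,interpolation=cv2.INTER_CUBIC))
E
python3 -m handwheel '[[[-0.001,0.0006,0.04,0,0,0.15],[-0.0014,0.0006,0.08,0,0,0.15],[-0.0014,0.0006,0.12,0,0,0.15],[-0.0014,0.0006,0.15,0,0,0.15],[-0.0014,0.0006,0.17,0,0,0.15],[-0.0014,0.0006,0.185,0,0,0.15],[-0.0014,0.0006,0.19,0,0,0.15],[-0.0014,0.0006,0.19,0,0,0.15]]]'
python3 -m handwheel '[[[0,0,0,0,0,0],[0,0,0,0,0,0],[0,0,0,0,0,0],[0,0,0,0,0,0],[0,0,0,0,0,0],[0,0,0,0,0,0],[0,0,0,0,0,0]]]' 1 15
```

```text
t: 3.4
tool_pos: [0.44, -0.1649, 0.0236]
ee_rot: [[0.049, 0.999, -0.001], [0.999, -0.049, 0.0], [0.0, -0.001, -1.0]]
force: [-0.6, -0.2, -0.3]
finger_gap: 0.5
t: 4.1
tool_pos: [0.4405, -0.1654, 0.0243]
ee_rot: [[0.05, 0.999, 0.001], [0.999, -0.05, -0.0], [-0.0, 0.001, -1.0]]
force: [-0.3, 0.1, 4.8]
finger_gap: 0.156
```

View pics/c_wz.png

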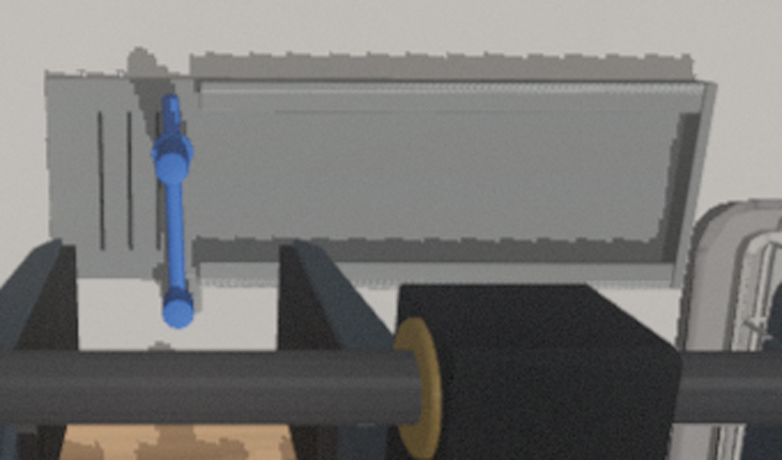

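```bash
python3 -m handwheel '[[[-0.008,0.0006,0,0,0,0],[-0.0159,0.0019,0,0,0,0],[-0.0236,0.004,0,0,0,0],[-0.031,0.007,0,0,0,0],[-0.0382,0.0106,0,0,0,0],[-0.0449,0.0149,0,0,0,0],[-0.0511,0.0199,0,0,0,0],[-0.0569,0.0254,0,0,0,0],[-0.062,0.0315,0,0,0,0],[-0.0666,0.0382,0,0,0,0],[-0.0704,0.0452,0,0,0,0],[-0.0735,0.0525,0,0,0,0],[-0.0759,0.0602,0,0,0,0],[-0.0775,0.068,0,0,0,0],[-0.0783,0.076,0,0,0,0],[-0.0783,0.0839,0,0,0,0],[-0.0779,0.0887,0,0,0,0],[-0.0779,0.0887,0,0,0,0]]]'
python3 - <<'E'
from h import *
s=status.sense();print(s["force"],s["finger_gap"])
p=tocase(s["tool_pos"])-[.062,-.010,0];print(p, np.hypot(*p[:2]), np.arctan2(-p[1],-p[0]))
E
```

```text
t: 5.9
tool_pos: [0.5249, -0.2466, 0.0235]
ee_rot: [[0.05, 0.999, -0.001], [0.999, -0.05, 0.002], [0.002, -0.001, -1.0]]
force: [-2.4, 18.0, 2.5]
finger_gap: 0.191
[-2.39490226 18.01816218  2.50742463] 0.1906969089795074
[ 0.01071555 -0.07869193  0.02347166] 0.07941815319775287 1.7061347933278854
```

```bash
python3 -m handwheel '[[[0.001,0,0,0,0,0],[0.001,0,0,0,0,0],[0.001,0,0,0,0,0],[0.001,0,-0.02,0,0,0],[0.001,0,-0.05,0,0,0],[0.001,0,-0.1,0,0,0],[0.001,0,-0.15,0,0,0],[0.001,0,-0.19,0,0,0],[0.001,0,-0.19,0,0,0]]]' 0
python3 - <<'E'
from h import *
f=viewer.grab_frame("top");cv2.imwrite("pics/d_top.png",cv2.resize(f["frame"][150:330,230:470],None,fx=3.2,fy=3.2,interpolation=cv2.INTER_CUBIC))
# rough target: above green grip, tilted
E
```

```text
t: 6.8
tool_pos: [0.528, -0.2486, 0.2208]
ee_rot: [[0.05, 0.999, 0.012], [0.999, -0.05, -0.007], [-0.006, 0.013, -1.0]]
force: [0.4, -0.3, -0.0]
finger_gap: 0.502
```

View pics/d_top.png

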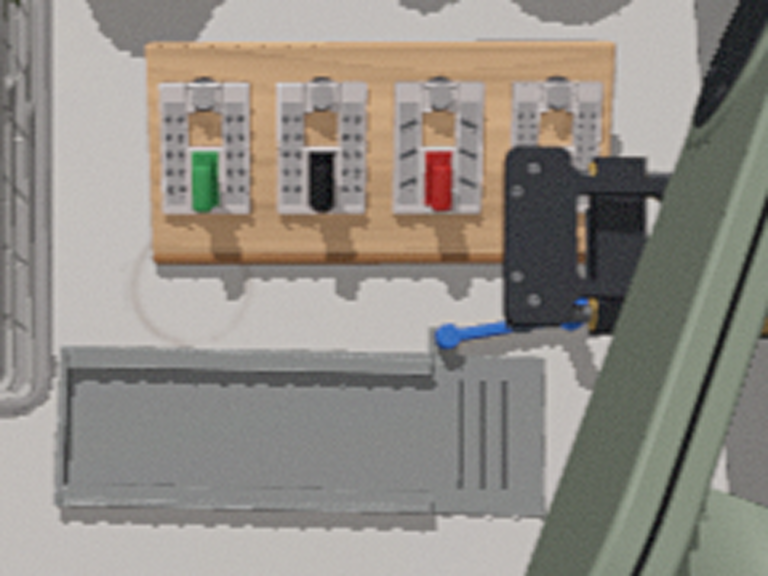

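```bash
cat >> h.py <<'E'
TL=.42
SR=rz(SY)@Ro.from_euler('y',-TL).as_matrix()   # cols: upslope, y, normal
SC=SO+np.array([0,0,.04])
def board(p): return SC+SR@np.array(p)
def toboard(p): return SR.T@(np.array(p)-SC)
def onboard(f,u,v,h,T=None):
    o,d=ray(f,u,v,T); n=SR[:,2]; k=((SC+n*h-o)@n)/(d@n); return toboard(o+k*d)
def wristT(f,s):
    T=np.eye(4);T[:3,:3]=s["ee_rot"];T[:3,3]=s["tool_pos"];return T@f["mount"]
E
python3 - <<'E'
from h import *
f=viewer.grab_frame("top")
def z2(u,v): return 230+(u+.5)/3.2-.5,150+(v+.5)/3.2-.5
for n,u in(("g",204),("k",321),("r",438),("y",558)):
    print(n,"stud head",onboard(f,*z2(u,88),12)[:2].round(4),"up",onboard(f,*z2(u,150),6)[:2].round(4),"front",onboard(f,*z2(u,210),40)[:2].round(4),"plate bottom edge",onboard(f,*z2(u,213),6)[:2].round(4),"plate top",onboard(f,*z2(u,83),6)[:2].round(4))
for n,p in (("bl",(147,43)),("br",(614,43)),("fl",(155,260)),("fr",(604,260))): print(n,onboard(f,*z2(*p),0).round(4))
p=board([-.022,.111,.10]); delta(p,toolR(SY,TL))
E
```

```text
g stud head [ 1.8174 -0.7818] up [ 1.1586 -0.3398] front [ 9.448  -2.9353] plate bottom edge [ 1.3972 -0.3446] plate top [ 0.9114 -0.3349]
k stud head [1.8175 0.1441] up [1.1585 0.0916] front [9.4465 0.404 ] plate bottom edge [1.397  0.0924] plate top [0.9115 0.0908]
r stud head [1.8176 1.069 ] up [1.1584 0.5226] front [9.4449 3.7395] plate bottom edge [1.3968 0.5289] plate top [0.9115 0.516 ]
y stud head [1.8177 2.0166] up [1.1584 0.9641] front [9.4432 7.1567] plate bottom edge [1.3966 0.9761] plate top [0.9116 0.9517]
bl [0.07   0.1464 0.    ]
br [ 0.0699 -0.1448  0.    ]
fl [-0.0705  0.1456  0.    ]
fr [-0.0703 -0.1469  0.    ]
delta [0.2361, 0.0394, 0.0922] [-23.95, 0.32, -1.17] dist 0.256 F [-0.5 -0.1 -0.3] gap 45.5
```

```bash
python3 - <<'E'
from h import *
f=viewer.grab_frame("top")
def z2(u,v): return 230+(u+.5)/3.2-.5,150+(v+.5)/3.2-.5
for n,u in(("g",204),("k",321),("r",438),("y",558)):
    print(n,"stud head",onboard(f,*z2(u,88),.012)[:2].round(4),"up",onboard(f,*z2(u,150),.006)[:2].round(4),"front",onboard(f,*z2(u,210),.040)[:2].round(4),"plate bottom edge",onboard(f,*z2(u,213),.006)[:2].round(4),"plate top",onboard(f,*z2(u,83),.006)[:2].round(4))
E
```

```text
g stud head [0.0436 0.1105] up [0.0034 0.1117] front [-0.0276  0.1099] plate bottom edge [-0.0376  0.1125] plate top [0.0458 0.1108]
k stud head [0.0436 0.0378] up [0.0034 0.0376] front [-0.0275  0.0378] plate bottom edge [-0.0376  0.0374] plate top [0.0458 0.0377]
r stud head [ 0.0436 -0.0348] up [ 0.0034 -0.0364] front [-0.0275 -0.0343] plate bottom edge [-0.0375 -0.0375] plate top [ 0.0458 -0.0353]
y stud head [ 0.0436 -0.1092] up [ 0.0034 -0.1123] front [-0.0275 -0.108 ] plate bottom edge [-0.0375 -0.1143] plate top [ 0.0458 -0.1101]
```

```bash
python3 - <<'E'
from h import *
delta(board([-.0145,.111,.08]),toolR(SY,TL))
E
```

```text
delta [0.2359, 0.0555, 0.106] [-24.13, 0.23, -1.18] dist 0.264 F [-0.1  0.  -0. ] gap 45.0
```

```bash
python3 -m handwheel '[[[0.04,0.01,0.0,-6,0,0],[0.09,0.02,0.01,-12,0,-0.5],[0.14,0.04,0.04,-18,0,-1],[0.19,0.05,0.08,-24,0.2,-1.2],[0.236,0.0555,0.106,-24.1,0.2,-1.2],[0.236,0.0555,0.106,-24.1,0.2,-1.2],[0.236,0.0555,0.106,-24.1,0.2,-1.2],[0.236,0.0555,0.106,-24.1,0.2,-1.2],[0.236,0.0555,0.106,-24.1,0.2,-1.2]]]' 0
python3 - <<'E'
from h import *
s=status.sense();f=viewer.grab_frame("wrist");T=wristT(f,s);delta(board([-.0145,.111,.015]),toolR(SY,TL))
print(toboard(s["tool_pos"]).round(4))
im=f["frame"].copy()
for p in([-.0295,.111,.04],[.0005,.111,.04],[.038,.111,.012]):
    q=proj(f,board(p),T);print(q.round(1))
print(blobs(f,"green"))
cv2.imwrite("pics/e_w.png",im)
E
```

```text
t: 7.85
tool_pos: [0.5921, -0.0143, 0.1077]
ee_rot: [[0.03, 0.913, 0.408], [1.0, -0.027, -0.013], [-0.001, 0.408, -0.913]]
force: [0.1, 0.6, -0.7]
finger_gap: 0.498
delta [0.001, -0.0013, 0.0655] [0.06, 0.07, -0.03] dist 0.066 F [ 0.6 -0.   0.8] gap 45.3
[-0.0136  0.1104  0.0802]
[316.7 236.8]
[316.6 281.1]
[316.6 313.3]
[]
```

View pics/e_w.png

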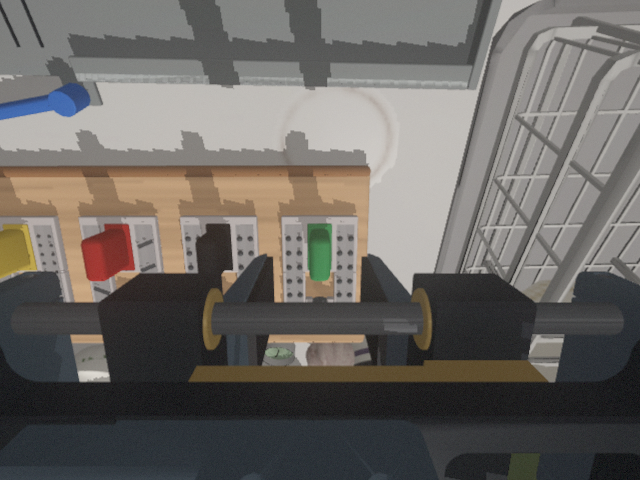

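```bash
python3 -m handwheel '[[[0.0016,-0.0013,0.015,0,0,0],[0.0016,-0.0013,0.03,0,0,0],[0.0016,-0.0013,0.045,0,0,0],[0.0016,-0.0013,0.055,0,0,0],[0.0016,-0.0013,0.0655,0,0,0],[0.0016,-0.0013,0.0655,0,0,0],[0.0016,-0.0013,0.0655,0,0,0]]]' 0
python3 -m handwheel '[[[0,0,0,0,0,0],[0,0,0,0,0,0],[0,0,0,0,0,0],[0,0,0,0,0,0],[0,0,0,0,0,0],[0,0,0,0,0,0],[0,0,0,0,0,0]]]' 1 30
python3 - <<'E'
from h import *
s=status.sense();print(toboard(s["tool_pos"]).round(4),SR.T@s["force"],s["ft_torque"])
E
```

```text
t: 8.6
tool_pos: [0.6178, -0.0129, 0.0475]
ee_rot: [[0.029, 0.913, 0.408], [1.0, -0.026, -0.013], [-0.001, 0.408, -0.913]]
force: [0.4, 0.6, -0.7]
finger_gap: 0.5
t: 9.3
tool_pos: [0.6178, -0.0127, 0.0479]
ee_rot: [[0.029, 0.912, 0.409], [1.0, -0.026, -0.013], [-0.001, 0.409, -0.913]]
force: [-1.2, -0.5, 3.4]
finger_gap: 0.15
[-0.0146  0.1127  0.0152] [ 0.35975069 -0.55107243  3.59946313] [0.09181601 0.36298973 0.06908034]
```

```bash
python3 -m handwheel '[[[0,0.004,0,0,0,0],[0,0.008,0,0,0,0],[0,0.012,0,0,0,0],[0,0.016,0,0,0,0],[0,0.020,0,0,0,0],[0,0.0225,0,0,0,0],[0,0.0225,0,0,0,0],[0,0.0225,0,0,0,0]]]'
python3 - <<'E'
from h import *
s=status.sense();print(toboard(s["tool_pos"]).round(4),SR.T@s["force"],s["ft_torque"],s["finger_gap"])
f=viewer.grab_frame("top");cv2.imwrite("pics/f_top.png",cv2.resize(f["frame"][150:330,230:470],None,fx=3.2,fy=3.2,interpolation=cv2.INTER_CUBIC))
f=viewer.grab_frame("scene");cv2.imwrite("pics/f_sc.png",cv2.resize(f["frame"][180:360,200:440],None,fx=3.2,fy=3.2,interpolation=cv2.INTER_CUBIC))
E
```

```text
t: 10.1
tool_pos: [0.6313, -0.013, 0.0538]
ee_rot: [[0.029, 0.918, 0.394], [1.0, -0.026, -0.012], [-0.001, 0.395, -0.919]]
force: [-17.4, -0.5, 9.6]
finger_gap: 0.157
[1.000e-04 1.129e-01 1.500e-02] [-11.96281324  -0.99516404  15.86165115] [0.150068   2.36832233 0.06977684] 0.15713607893094422
```

View pics/f_sc.png

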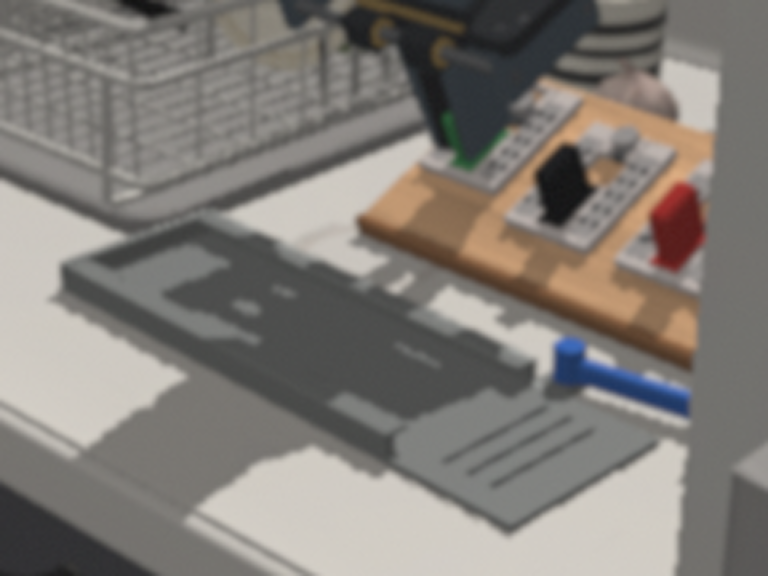

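```bash
python3 - <<'E'
from h import *
s=status.sense();print(toboard(s["tool_pos"]).round(4),SR.T@s["force"],s["ft_torque"],s["finger_gap"])
f=viewer.grab_frame("wrist");cv2.imwrite("pics/g_w.png",f["frame"])
E
```

```text
[1.000e-04 1.129e-01 1.500e-02] [-10.37146489   0.11273096  15.34783071] [0.14366164 2.37162493 0.0326495 ] 0.1545583871294608
```

View pics/g_w.png

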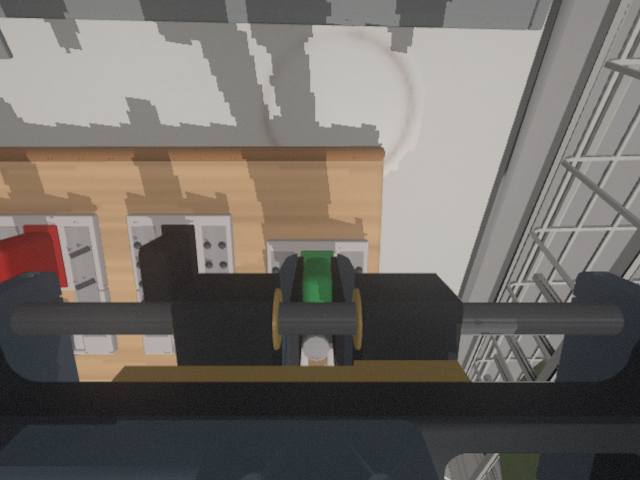

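View pics/f_top.png

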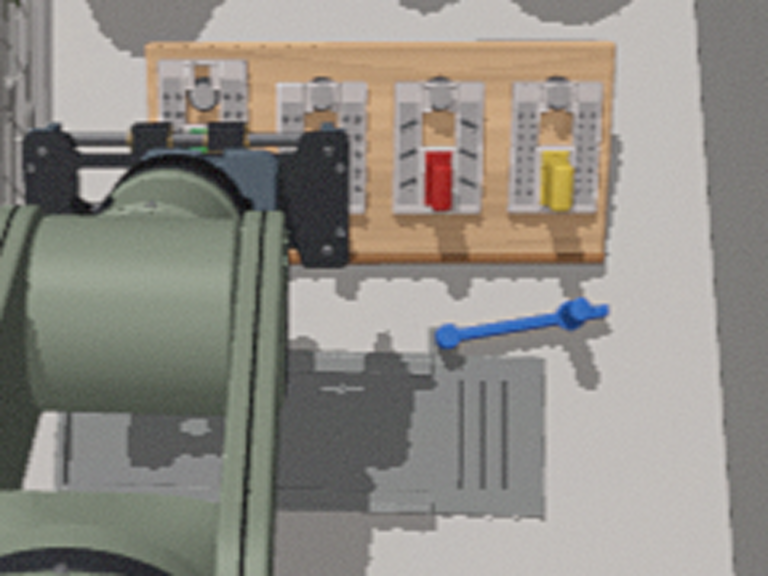

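```bash
python3 -m handwheel '[[[0,0,-0.001,0,0,0],[0,0,-0.001,0,0,0],[0,0,-0.001,0,0,0]]]'
python3 - <<'E'
from h import *
s=status.sense();print(toboard(s["tool_pos"]).round(4),SR.T@s["force"],s["ft_torque"],s["finger_gap"])
E
python3 -m handwheel '[[[0,0,-0.001,0,0,0],[0,0,-0.001,0,0,0],[0,0,-0.001,0,0,0]]]'
python3 - <<'E'
from h import *
s=status.sense();print(toboard(s["tool_pos"]).round(4),SR.T@s["force"],s["ft_torque"],s["finger_gap"])
E
```

```text
t: 10.55
tool_pos: [0.6384, -0.0134, 0.0577]
ee_rot: [[0.029, 0.912, 0.409], [1.0, -0.026, -0.013], [-0.001, 0.409, -0.913]]
force: [0.3, 0.9, -1.0]
finger_gap: 0.151
[0.0082 0.1127 0.0157] [-0.13013239  0.89598334 -1.02754001] [0.05275224 0.36934237 0.01302084] 0.15092244659501078
t: 10.85
tool_pos: [0.6376, -0.0133, 0.0586]
ee_rot: [[0.029, 0.912, 0.408], [1.0, -0.026, -0.013], [-0.001, 0.408, -0.913]]
force: [0.4, 0.0, -1.2]
finger_gap: 0.151
[0.0079 0.1127 0.0168] [-0.10551893  0.0420263  -1.31156633] [ 0.01836309  0.32826882 -0.04098249] 0.15124919378415902
```

```bash
python3 -m handwheel '[[[0,0,-0.005,0,0,0],[0,0,-0.01,0,0,0],[0,0,-0.015,0,0,0],[0,0,-0.02,0,0,0],[0,0,-0.03,0,0,0],[0,0,-0.05,0,0,0],[0,0,-0.08,0,0,0],[0,0,-0.08,0,0,0]]]'
python3 - <<'E'
from h import *
s=status.sense();print(toboard(s["tool_pos"]).round(4),SR.T@s["force"],s["ft_torque"],s["finger_gap"])
f=viewer.grab_frame("scene");cv2.imwrite("pics/h_sc.png",cv2.resize(f["frame"][130:360,200:440],None,fx=2.6,fy=2.6,interpolation=cv2.INTER_CUBIC))
delta(case([-.019,-.040,.10]),toolR(CY)); delta(case([-.019,-.040,.022]),toolR(CY))
E
```

```text
t: 11.65
tool_pos: [0.6059, -0.0124, 0.1361]
ee_rot: [[0.029, 0.909, 0.415], [1.0, -0.026, -0.013], [-0.001, 0.415, -0.91]]
force: [1.4, 0.7, -0.5]
finger_gap: 0.153
[0.0105 0.1128 0.1005] [ 1.0159341   0.75318189 -1.00323699] [ 0.03449969  0.32223205 -0.0365379 ] 0.1529031816974236
delta [-0.186, -0.1642, -0.0366] [24.37, -0.18, 1.09] dist 0.251 F [ 0.1 -0.3 -0.9] gap 14.0
delta [-0.1859, -0.1964, 0.0345] [24.37, -0.18, 1.09] dist 0.273 F [ 0.1 -0.3 -0.9] gap 14.0
```

View pics/h_sc.png

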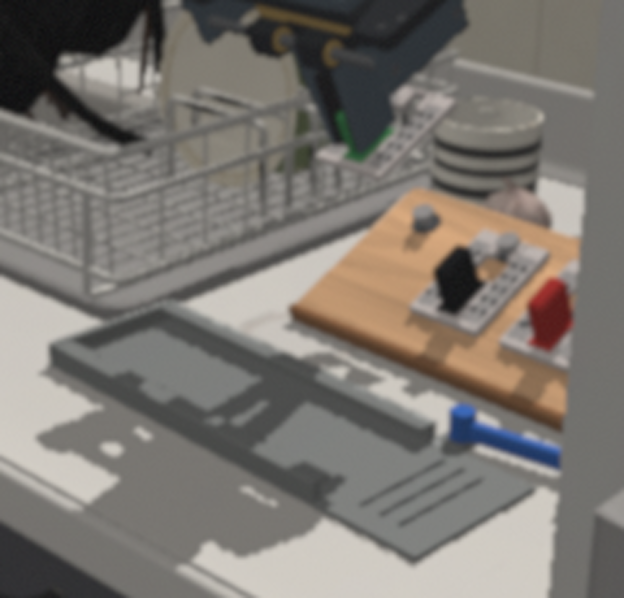

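```bash
python3 -m handwheel '[[[-0.03,-0.03,-0.02,4,0,0.2],[-0.065,-0.06,-0.03,8,0,0.4],[-0.1,-0.09,-0.0366,12,0,0.5],[-0.13,-0.12,-0.0366,16,-0.1,0.7],[-0.16,-0.145,-0.0366,20,-0.1,0.9],[-0.186,-0.164,-0.0366,24.4,-0.2,1.1],[-0.186,-0.164,-0.0366,24.4,-0.2,1.1],[-0.186,-0.164,-0.0366,24.4,-0.2,1.1],[-0.186,-0.164,-0.0366,24.4,-0.2,1.1]]]'
python3 - <<'E'
from h import *
s=status.sense();print(tocase(s["tool_pos"]).round(4),s["force"],s["ft_torque"],s["finger_gap"])
f=viewer.grab_frame("wrist");cv2.imwrite("pics/i_w.png",f["frame"])
f=viewer.grab_frame("top");cv2.imwrite("pics/i_t.png",cv2.resize(f["frame"][150:330,230:470],None,fx=3.2,fy=3.2,interpolation=cv2.INTER_CUBIC))
delta(case([-.019,-.040,.019]),toolR(CY))
E
```

```text
t: 12.6
tool_pos: [0.435, -0.1929, 0.098]
ee_rot: [[0.048, 0.999, -0.005], [0.999, -0.048, 0.0], [0.0, -0.005, -1.0]]
force: [0.4, -0.1, -0.8]
finger_gap: 0.151
[-0.0196 -0.0393  0.098 ] [ 0.44599018 -0.11374104 -0.77630942] [ 0.03900758 -0.02097395  0.00680597] 0.15101728434233821
delta [-0.0008, 0.0009, 0.0793] [-0.27, 0.01, 0.06] dist 0.079 F [ 0.2 -0.4 -0.6] gap 13.7
```

View pics/i_w.png

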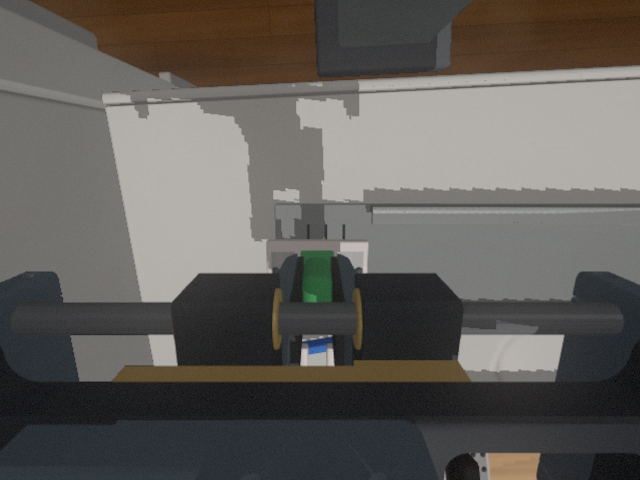

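```bash
python3 - <<'E'
from h import *
s=status.sense();f=viewer.grab_frame("wrist");T=wristT(f,s)
for p in([-.038,0,.016],[-.038,.1,.016],[-.048,0,.016],[-.05,-.074,.004],[-.045,0,.004]): print(p,proj(f,case(p),T).round(1))
cv2.imwrite("pics/j_w.png",cv2.resize(f["frame"][180:270,250:450],None,fx=4,fy=4,interpolation=cv2.INTER_CUBIC))
E
```

```text
[-0.038, 0, 0.016] [368.2 220.1]
[-0.038, 0.1, 0.016] [501.4 220.3]
[-0.048, 0, 0.016] [368.7 206.9]
[-0.05, -0.074, 0.004] [271.  201.6]
[-0.045, 0, 0.004] [366.3 208.2]
```

View pics/j_w.png

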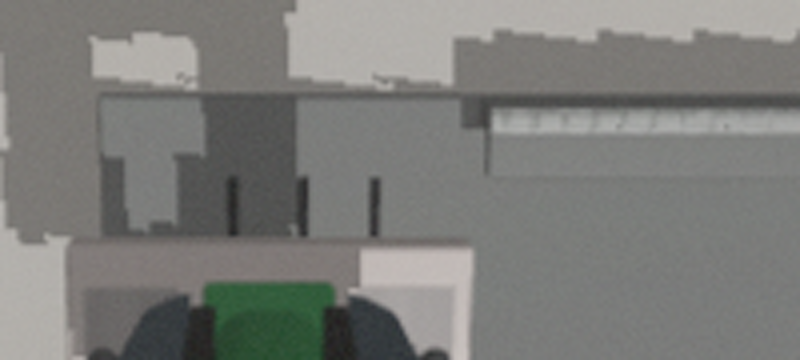

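View pics/i_t.png

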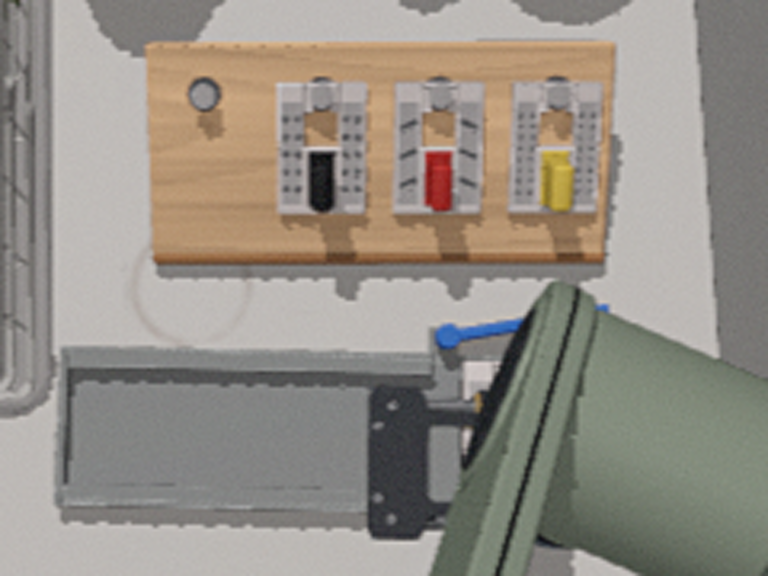

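```bash
python3 - <<'E'
from h import *
f=viewer.grab_frame("wrist")
s=dict(tool_pos=np.array([.4394,-.1626,.2142]),ee_rot=toolR(-.0455))
T=wristT(f,s)
def q(u,v): return 240+(u+.5)/2.3-.5,150+(v+.5)/2.3-.5
for n,p,z in(("apron near",(47,73),.004),("apron far",(50,277),.004),("near lip inner@mouth",(200,112),.016),("near lip mid",(400,112),.016),("far lip inner",(300,240),.013),("wall near top out",(200,80),.016),("wall far top out",(200,285),.016),("back in far",(672,285),.016),("back near",(715,84),.016)):
    print(n,tocase(onz(f,*q(*p),z,T)).round(4))
s=dict(tool_pos=np.array([.435,-.1929,.098]),ee_rot=status.sense()["ee_rot"]);T=wristT(f,s)
def q(u,v): return 250+(u+.5)/4-.5,180+(v+.5)/4-.5
for n,p,z in(("apron near",(100,95),.004),("lip inner mouth",(488,177),.016),("wall top in",(492,135),.016),("wall out",(490,105),.016)):
    print(n,tocase(onz(f,*q(*p),z,T)).round(4))
E
```

```text
apron near [-0.0509 -0.0703  0.004 ]
apron far [ 0.0521 -0.0727  0.004 ]
near lip inner@mouth [-0.0342  0.0025  0.016 ]
near lip mid [-0.0345  0.0959  0.016 ]
far lip inner [0.0292 0.0523 0.013 ]
wall near top out [-0.0491  0.0023  0.016 ]
wall far top out [0.0517 0.0034 0.016 ]
back in far [0.051  0.2369 0.016 ]
back near [-0.048  0.241  0.016]
apron near [-0.0487 -0.0714  0.004 ]
lip inner mouth [-0.0352  0.0024  0.016 ]
wall top in [-0.0432  0.0029  0.016 ]
wall out [-0.0489  0.0022  0.016 ]
```

```bash
sed -i 's/^CY=-0.048; CO=np.array(\[.4565,-.1545,0\])/CY=-0.048; CO=np.array([.458,-.1525,0])/' h.py; cat >> h.py <<'E'
def ontool(f,u,v,z):
    # pixel -> tool-frame point at tool depth z
    return onz(f,u,v,z,f["mount"])
E
python3 - <<'E'
from h import *
f=viewer.grab_frame("wrist")
g=cv2.cvtColor(f["frame"],cv2.COLOR_BGR2GRAY)
print(g[232:256,272].tolist(),g[232:256,362].tolist()); print(g[255,255:380].tolist())
for z in(.009,.012):
  for p in((268,255),(368.3,255),(272,240.5)): print(z,p,ontool(f,*p,z).round(4))
delta(case([-.019,-.040,.021]),toolR(CY))
E
```

```text
[118, 119, 118, 118, 120, 117, 121, 114, 110, 123, 125, 127, 127, 125, 128, 122, 123, 125, 125, 118, 106, 99, 102, 104] [125, 124, 122, 124, 122, 123, 122, 116, 106, 129, 162, 186, 188, 188, 188, 187, 188, 187, 189, 175, 162, 159, 158, 160]
[174, 175, 175, 176, 176, 175, 176, 177, 177, 174, 174, 145, 120, 122, 122, 117, 107, 104, 103, 103, 103, 104, 104, 104, 105, 104, 106, 103, 104, 103, 102, 100, 102, 99, 91, 87, 71, 67, 61, 61, 59, 60, 94, 120, 124, 103, 73, 72, 73, 77, 75, 75, 78, 76, 77, 76, 76, 76, 75, 76, 78, 73, 76, 73, 73, 75, 72, 75, 75, 75, 73, 75, 79, 76, 75, 76, 76, 75, 88, 115, 123, 110, 77, 60, 58, 60, 67, 89, 114, 139, 156, 161, 163, 162, 164, 163, 164, 162, 159, 161, 159, 160, 160, 159, 158, 158, 159, 160, 171, 186, 190, 187, 165, 133, 122, 124, 126, 124, 122, 123, 124, 124, 124, 124, 124]
0.009 (268, 255) [-0.026  -0.0139  0.009 ]
0.009 (368.3, 255) [ 0.0288 -0.0139  0.009 ]
0.009 (272, 240.5) [-0.0236 -0.0221  0.009 ]
0.012 (268, 255) [-0.0265 -0.0129  0.012 ]
0.012 (368.3, 255) [ 0.0293 -0.013   0.012 ]
0.012 (272, 240.5) [-0.024  -0.0213  0.012 ]
delta [0.0015, 0.0023, 0.0775] [-0.27, 0.02, 0.05] dist 0.078 F [-0.6 -0.3 -1.6] gap 13.8
```

```bash
python3 -m handwheel '[[[0.0015,0.0013,0.02,-0.27,0,0],[0.0015,0.0013,0.04,-0.27,0,0],[0.0015,0.0013,0.055,-0.27,0,0],[0.0015,0.0013,0.065,-0.27,0,0],[0.0015,0.0013,0.072,-0.27,0,0],[0.0015,0.0013,0.0755,-0.27,0,0],[0.0015,0.0013,0.0765,-0.27,0,0],[0.0015,0.0013,0.0765,-0.27,0,0]]]'
python3 - <<'E'
from h import *
s=status.sense();print(tocase(s["tool_pos"]).round(4),s["force"],s["ft_torque"],s["finger_gap"])
delta(case([-.020,-.040,.019]),toolR(CY))
E
```

```text
t: 13.65
tool_pos: [0.4362, -0.1923, 0.0221]
ee_rot: [[0.048, 0.999, 0.0], [0.999, -0.048, -0.001], [-0.001, 0.0, -1.0]]
force: [-0.5, -0.1, -1.0]
finger_gap: 0.155
[-0.0199 -0.0408  0.0221] [-0.53330633 -0.07067603 -1.03826981] [ 0.05735491  0.0380064  -0.01014267] 0.1552365794089409
delta [0.0008, -0.0001, 0.0031] [0.02, 0.04, -0.01] dist 0.003 F [-0.5 -0.1 -1. ] gap 14.1
```

```bash
python3 -m handwheel '[[[0,0,0.0015,0,0,0],[0,0,0.0015,0,0,0]]]'; python3 -m handwheel '[[[0,0,0.001,0,0,0],[0,0,0.001,0,0,0]]]';python3 -m handwheel '[[[0,0,0.001,0,0,0],[0,0,0.001,0,0,0]]]'
python3 - <<'E'
from h import *
f=viewer.grab_frame("wrist");cv2.imwrite("pics/k_w.png",cv2.resize(f["frame"][120:400,150:550],None,fx=2,fy=2))
E
```

```text
t: 13.85
tool_pos: [0.436, -0.1922, 0.0205]
ee_rot: [[0.048, 0.999, -0.0], [0.999, -0.048, -0.001], [-0.001, 0.0, -1.0]]
force: [-0.9, 0.0, -1.8]
finger_gap: 0.153
t: 14.05
tool_pos: [0.4361, -0.1922, 0.0204]
ee_rot: [[0.048, 0.999, 0.0], [0.999, -0.048, -0.001], [-0.001, 0.0, -1.0]]
force: [-1.0, 0.1, 8.8]
finger_gap: 0.153
t: 14.25
tool_pos: [0.4364, -0.1922, 0.0201]
ee_rot: [[0.048, 0.999, 0.001], [0.999, -0.048, -0.001], [-0.001, 0.001, -1.0]]
force: [-2.4, 2.7, 14.0]
finger_gap: 0.152
```

View pics/k_w.png

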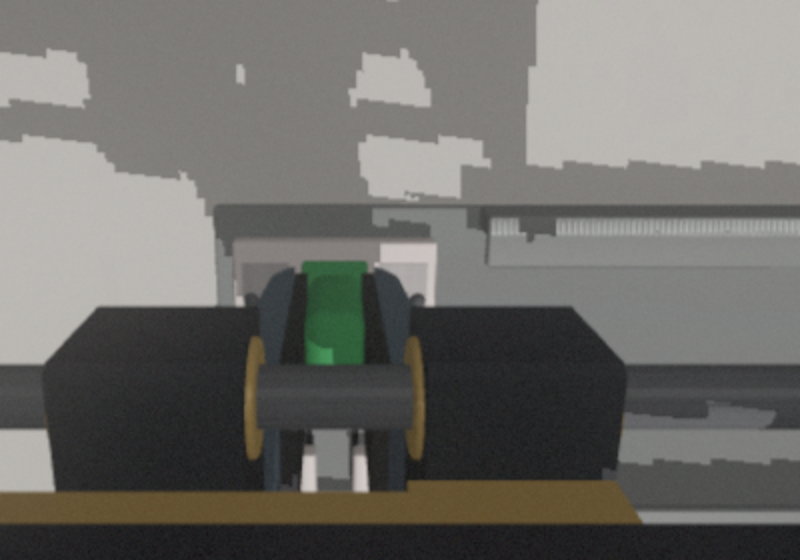

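```bash
python3 -m handwheel '[[[0,0,-0.0015,0,0,0],[0,0,-0.0015,0,0,0]]]'; python3 - <<'E'
from h import *
s=status.sense();print(tocase(s["tool_pos"]).round(4),s["force"])
f=viewer.grab_frame("wrist");T=wristT(f,s);cv2.imwrite("pics/l_w.png",cv2.resize(f["frame"][210:280,240:440],None,fx=4,fy=4,interpolation=cv2.INTER_CUBIC))
g=cv2.cvtColor(f["frame"],cv2.COLOR_BGR2GRAY)
print(g[232:252,360].tolist()); print(g[225:260,420].tolist())
for n,p,z in(("plate near",(360,240),.010),("lip in",(420,252.5),.016),("lip in low",(420,252.5),.013),("wall out",(420,223.5),.016),("plate L",(267.5,250),.01),("plate R",(367.5,250),.01)): print(n,tocase(onz(f,*p,z,T)).round(4))
E
```

```text
t: 14.5
tool_pos: [0.4362, -0.1923, 0.0201]
ee_rot: [[0.048, 0.999, 0.001], [0.999, -0.048, -0.001], [-0.001, 0.001, -1.0]]
force: [0.1, -0.7, 3.7]
finger_gap: 0.155
[-0.0199 -0.0408  0.0201] [ 0.11046714 -0.69984066  3.72896314]
[95, 89, 91, 87, 88, 88, 98, 111, 120, 144, 184, 197, 197, 197, 197, 197, 196, 197, 198, 187]
[82, 81, 79, 85, 86, 91, 89, 91, 89, 90, 88, 88, 131, 142, 137, 137, 136, 136, 137, 137, 137, 138, 140, 138, 141, 140, 140, 139, 130, 127, 127, 126, 128, 128, 128]
plate near [-0.042  -0.0166  0.01  ]
lip in [-0.0367  0.0147  0.016 ]
lip in low [-0.0358  0.0156  0.013 ]
wall out [-0.0525  0.0135  0.016 ]
plate L [-0.0362 -0.0671  0.01  ]
plate R [-0.0363 -0.0123  0.01  ]
```

View pics/l_w.png

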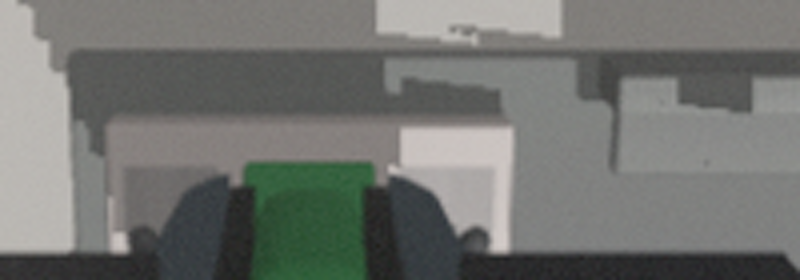

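```bash
python3 -m handwheel '[[[0.003,0.001,0,0,0,0],[0.007,0.001,0,0,0,0],[0.011,0.001,0,0,0,0],[0.015,0.001,0,0,0,0],[0.019,0.001,0,0,0,0],[0.023,0.001,0,0,0,0],[0.027,0.001,0,0,0,0],[0.03,0.001,0,0,0,0]]]'; python3 - <<'E'
from h import *
s=status.sense();print(tocase(s["tool_pos"]).round(4),rz(CY).T@s["force"],s["ft_torque"],s["finger_gap"])
E
```

```text
t: 15.35
tool_pos: [0.4394, -0.1623, 0.0202]
ee_rot: [[0.047, 0.999, 0.002], [0.999, -0.047, -0.002], [-0.002, 0.002, -1.0]]
force: [-0.0, -4.2, 5.8]
finger_gap: 0.155
[-0.0182 -0.0107  0.0202] [ 0.15705516 -4.17809466  5.80541231] [-0.77683028  0.03842821  0.07999982] 0.15472024193046988
```

```bash
python3 -m handwheel '[[[0.005,0,-0.0003,0,0,0],[0.010,0,-0.0003,0,0,0],[0.015,0,-0.0003,0,0,0],[0.02,0,-0.0003,0,0,0],[0.025,0,-0.0003,0,0,0],[0.03,0,-0.0003,0,0,0],[0.035,0,-0.0003,0,0,0],[0.04,0,-0.0003,0,0,0],[0.044,0,-0.0003,0,0,0],[0.044,0,-0.0003,0,0,0]]]'; python3 - <<'E'
from h import *
s=status.sense();print(tocase(s["tool_pos"]).round(4),rz(CY).T@s["force"],s["ft_torque"],s["finger_gap"])
f=viewer.grab_frame("wrist");cv2.imwrite("pics/m_w.png",cv2.resize(f["frame"][120:400,150:550],None,fx=2,fy=2))
f=viewer.grab_frame("top")
for c in("black","red","yellow"): print(c,[b for b in blobs(f,c) if b[0][4]<200])
E
```

```text
t: 16.35
tool_pos: [0.4404, -0.1174, 0.0201]
ee_rot: [[0.048, 0.999, -0.001], [0.999, -0.048, 0.0], [0.0, -0.001, -1.0]]
force: [0.3, -1.6, 5.3]
finger_gap: 0.148
[-0.0193  0.0342  0.0201] [ 0.42406897 -1.57632938  5.26814494] [-0.34854775 -0.01753178  0.03585744] 0.14840843197095654
black [([362, 81, 16, 7, 26], [369.3, 85.2]), ([327, 198, 7, 18, 122], [330.0, 206.2]), ([302, 328, 8, 26, 26], [305.5, 340.5]), ([404, 357, 2, 22, 22], [405.0, 367.5]), ([271, 371, 17, 4, 53], [279.2, 372.3]), ([360, 374, 31, 28, 127], [375.4, 384.6]), ([587, 440, 4, 12, 21], [588.2, 445.7])]
red [([363, 198, 8, 18, 138], [366.6, 206.1]), ([69, 311, 15, 29, 148], [77.8, 324.7])]
yellow [([399, 197, 10, 19, 154], [403.6, 206.3])]
```

View pics/m_w.png

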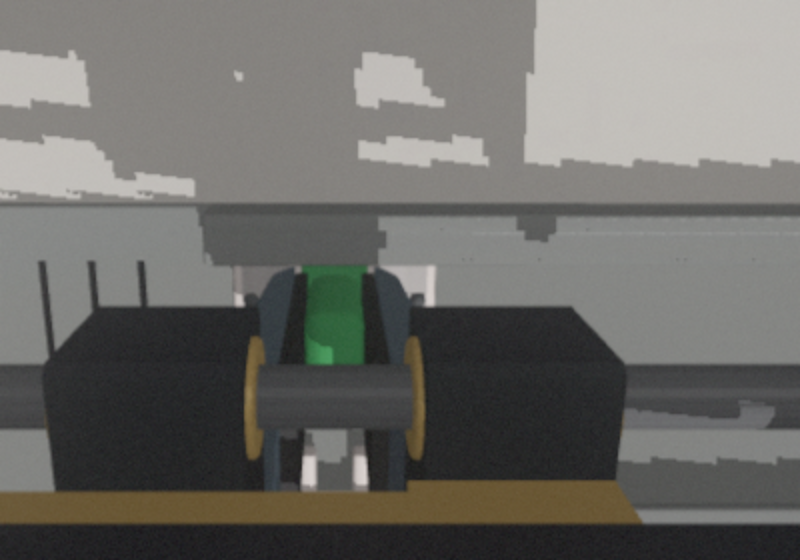

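```bash
python3 -m handwheel '[[[0,0,0,0,0,0],[0,0,0,0,0,0],[0,0,0,0,0,0],[0,0,-0.02,0,0,0],[0,0,-0.05,0,0,0],[0,0,-0.09,0,0,0],[0,0,-0.12,0,0,0],[0,0,-0.12,0,0,0]]]' 0; python3 - <<'E'
from h import *
delta(board([-.0145,.038,.08]),toolR(SY,TL))
E
```

```text
t: 17.25
tool_pos: [0.4429, -0.1187, 0.1436]
ee_rot: [[0.048, 0.999, 0.007], [0.999, -0.048, -0.002], [-0.002, 0.007, -1.0]]
force: [-0.0, 0.2, -0.2]
finger_gap: 0.496
delta [0.0391, 0.1444, 0.0374] [-23.64, 0.34, -1.06] dist 0.154 F [-0.   0.2 -0.2] gap 45.1
```

```bash
python3 -m handwheel '[[[0.01,0.03,0,-6,0,0],[0.02,0.07,0,-12,0,-0.5],[0.03,0.11,0.01,-18,0,-1],[0.039,0.144,0.025,-23.6,0.3,-1.1],[0.039,0.144,0.0374,-23.6,0.3,-1.1],[0.039,0.144,0.0374,-23.6,0.3,-1.1],[0.039,0.144,0.0374,-23.6,0.3,-1.1],[0.039,0.144,0.0374,-23.6,0.3,-1.1]]]' 0
python3 - <<'E'
from h import *
s=status.sense();f=viewer.grab_frame("wrist");T=wristT(f,s);delta(board([-.0145,.038,.015]),toolR(SY,TL))
print(toboard(s["tool_pos"]).round(4))
for p in([-.0295,.038,.04],[.0005,.038,.04]): print(proj(f,board(p),T).round(1))
print([b for b in blobs(f,"black") if 250<b[1][0]<390])
cv2.imwrite("pics/n_w.png",f["frame"])
f=viewer.grab_frame("scene");cv2.imwrite("pics/n_s.png",cv2.resize(f["frame"][180:360,200:440],None,fx=3.2,fy=3.2,interpolation=cv2.INTER_CUBIC))
E
```

```text
t: 18.05
tool_pos: [0.5864, -0.0864, 0.103]
ee_rot: [[0.029, 0.916, 0.4], [1.0, -0.027, -0.011], [0.001, 0.4, -0.916]]
force: [-0.1, -0.5, 0.7]
finger_gap: 0.502
delta [-0.0002, 0.0046, 0.0626] [-0.43, -0.05, 0.01] dist 0.063 F [-0.2 -0.3  0.3] gap 45.1
[-0.0188  0.0382  0.0774]
[315.3 246.3]
[315.3 290.7]
[([0, 280, 640, 171, 35002], [286.0, 387.6]), ([247, 281, 18, 21, 139], [255.6, 293.4]), ([362, 294, 13, 5, 23], [366.8, 295.9]), ([257, 335, 11, 30, 204], [260.7, 347.7]), ([366, 335, 19, 30, 259], [373.9, 348.4])]
```

View pics/n_w.png

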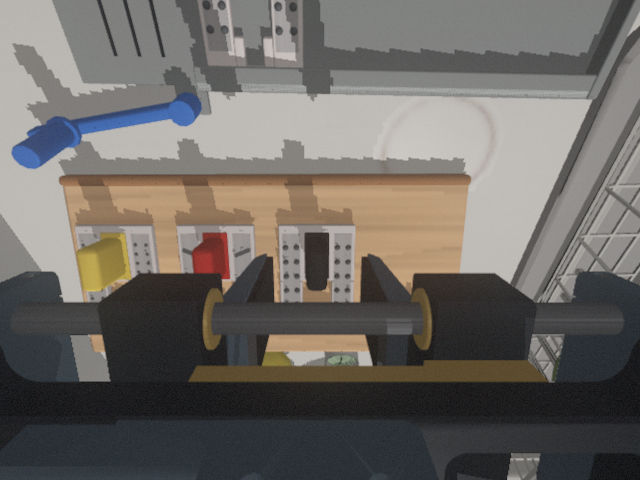

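View pics/n_s.png

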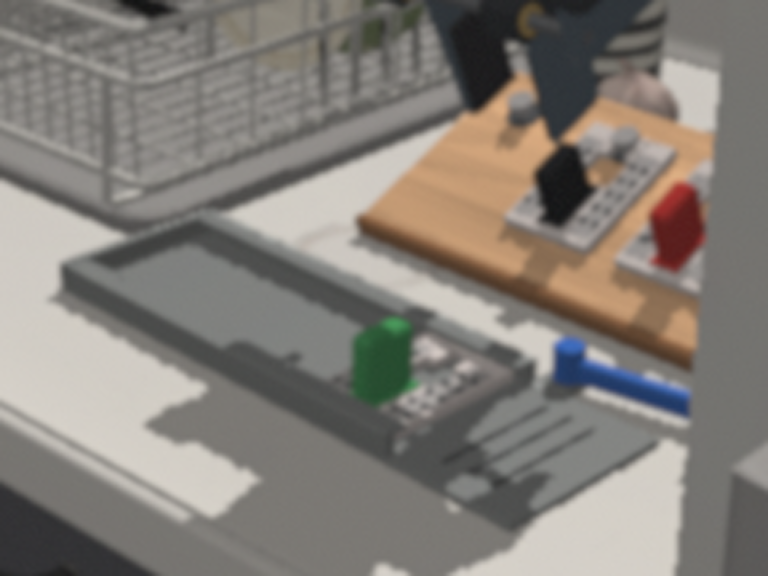

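```bash
python3 -m handwheel '[[[0.0005,0.0055,0.015,-0.4,0,0],[0.0005,0.0055,0.03,-0.4,0,0],[0.0005,0.0055,0.045,-0.4,0,0],[0.0005,0.0055,0.055,-0.4,0,0],[0.0005,0.0055,0.0626,-0.4,0,0],[0.0005,0.0055,0.0626,-0.4,0,0],[0.0005,0.0055,0.0626,-0.4,0,0]]]' 0
python3 -m handwheel '[[[0,0,0,0,0,0],[0,0,0,0,0,0],[0,0,0,0,0,0],[0,0,0,0,0,0],[0,0,0,0,0,0],[0,0,0,0,0,0],[0,0,0,0,0,0]]]' 1 30
python3 - <<'E'
from h import *
s=status.sense();print(toboard(s["tool_pos"]).round(4),SR.T@s["force"],s["ft_torque"])
E
python3 -m handwheel '[[[0,0,-0.001,0,0,0],[0,0.004,-0.001,0,0,0],[0,0.008,-0.001,0,0,0],[0,0.012,-0.001,0,0,0],[0,0.016,-0.001,0,0,0],[0,0.020,-0.001,0,0,0],[0,0.0225,-0.001,0,0,0],[0,0.0225,-0.001,0,0,0],[0,0.0225,-0.001,0,0,0]]]'
python3 - <<'E'
from h import *
s=status.sense();print(toboard(s["tool_pos"]).round(4),SR.T@s["force"],s["ft_torque"],s["finger_gap"])
E
```

```text
t: 18.85
tool_pos: [0.6163, -0.0865, 0.0474]
ee_rot: [[0.028, 0.913, 0.406], [1.0, -0.026, -0.011], [0.001, 0.406, -0.914]]
force: [0.3, -0.9, 0.6]
finger_gap: 0.505
t: 19.55
tool_pos: [0.6163, -0.0865, 0.0476]
ee_rot: [[0.028, 0.913, 0.406], [1.0, -0.026, -0.011], [0.001, 0.407, -0.914]]
force: [-1.6, -0.2, 3.2]
finger_gap: 0.153
[-0.0141  0.0389  0.0146] [-0.17833451 -0.26936604  3.54836004] [-0.01829611  0.28568372  0.0554882 ]
t: 20.45
tool_pos: [0.6363, -0.087, 0.0573]
ee_rot: [[0.028, 0.914, 0.406], [1.0, -0.026, -0.011], [0.001, 0.406, -0.914]]
force: [-1.2, -0.0, -1.4]
finger_gap: 0.153
[0.0081 0.039  0.0154] [-1.6164237  -0.03423715 -0.78740714] [ 0.07762339  0.36718565 -0.06748252] 0.15273007175943856
```

Slid the full 22 mm. Lift, then carry to the apron.

```bash
python3 -m handwheel '[[[0,0.0003,-0.004,0,0,0],[0,0.0003,-0.009,0,0,0],[0,0.0003,-0.014,0,0,0],[0,0.0003,-0.02,0,0,0],[0,0.0003,-0.03,0,0,0],[0,0.0003,-0.05,0,0,0],[0,0.0003,-0.08,0,0,0],[0,0.0003,-0.08,0,0,0]]]'
python3 - <<'E'
from h import *
s=status.sense();print(toboard(s["tool_pos"]).round(4),SR.T@s["force"],s["ft_torque"],s["finger_gap"])
f=viewer.grab_frame("scene");cv2.imwrite("pics/o_sc.png",cv2.resize(f["frame"][130:360,200:440],None,fx=2.6,fy=2.6,interpolation=cv2.INTER_CUBIC))
delta(case([-.019,-.040,.10]),toolR(CY))
E
```

```text
t: 21.25
tool_pos: [0.6053, -0.0866, 0.1352]
ee_rot: [[0.029, 0.91, 0.413], [1.0, -0.026, -0.012], [-0.0, 0.413, -0.911]]
force: [0.3, -0.1, -0.4]
finger_gap: 0.15
[0.0115 0.0385 0.0991] [ 0.17186009 -0.10255355 -0.4619955 ] [-0.047212    0.3121771  -0.02488353] 0.14951275592890323
delta [-0.1098, -0.1638, -0.0373] [24.24, -0.23, 1.09] dist 0.201 F [ 0.2 -0.1 -0.8] gap 13.6
```

View pics/o_sc.png

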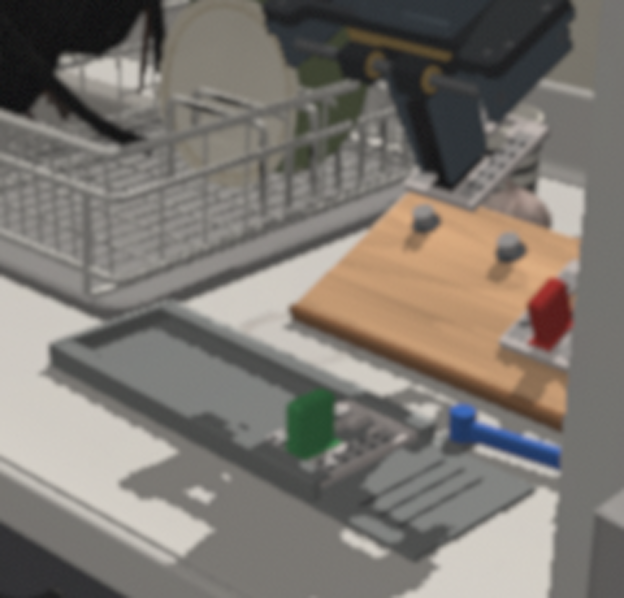

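```bash
python3 -m handwheel '[[[-0.02,-0.03,-0.02,4,0,0.2],[-0.04,-0.06,-0.03,8,0,0.4],[-0.06,-0.09,-0.0373,12,0,0.5],[-0.08,-0.12,-0.0373,16,-0.1,0.7],[-0.095,-0.145,-0.0373,20,-0.1,0.9],[-0.11,-0.164,-0.0373,24.2,-0.2,1.1],[-0.11,-0.164,-0.0373,24.2,-0.2,1.1],[-0.11,-0.164,-0.0373,24.2,-0.2,1.1],[-0.11,-0.164,-0.0373,24.2,-0.2,1.1]]]'
python3 - <<'E'
from h import *
s=status.sense();print(tocase(s["tool_pos"]).round(4),s["force"],s["ft_torque"],s["finger_gap"])
f=viewer.grab_frame("wrist");cv2.imwrite("pics/p_w.png",cv2.resize(f["frame"][120:400,150:550],None,fx=2,fy=2))
g=cv2.cvtColor(f["frame"],cv2.COLOR_BGR2GRAY); print(g[232:250,362].tolist(),g[255,258:278].tolist(),g[255,358:375].tolist())
print(ontool(f,362,241,.010).round(4))
delta(case([-.0195,-.040,.0215]),toolR(CY))
E
```

```text
t: 22.2
tool_pos: [0.4365, -0.191, 0.0979]
ee_rot: [[0.047, 0.999, -0.003], [0.999, -0.047, 0.002], [0.002, -0.003, -1.0]]
force: [-0.5, 0.1, -0.1]
finger_gap: 0.151
[-0.0196 -0.0395  0.0979] [-0.49201344  0.11471324 -0.0791526 ] [ 0.07354453  0.03398071 -0.03049334] 0.15068776778779128
[124, 125, 123, 125, 128, 128, 119, 112, 114, 138, 177, 191, 191, 191, 192, 191, 191, 191] [177, 176, 177, 175, 176, 178, 175, 176, 147, 124, 125, 123, 119, 108, 101, 104, 103, 104, 105, 105] [162, 164, 164, 162, 164, 173, 188, 193, 191, 174, 141, 127, 127, 98, 84, 87, 90]
[ 0.0252 -0.0216  0.01  ]
delta [-0.0007, 0.0004, 0.0766] [-0.17, -0.09, 0.05] dist 0.077 F [-0.7  0.3 -1.8] gap 13.7
```

View pics/p_w.png

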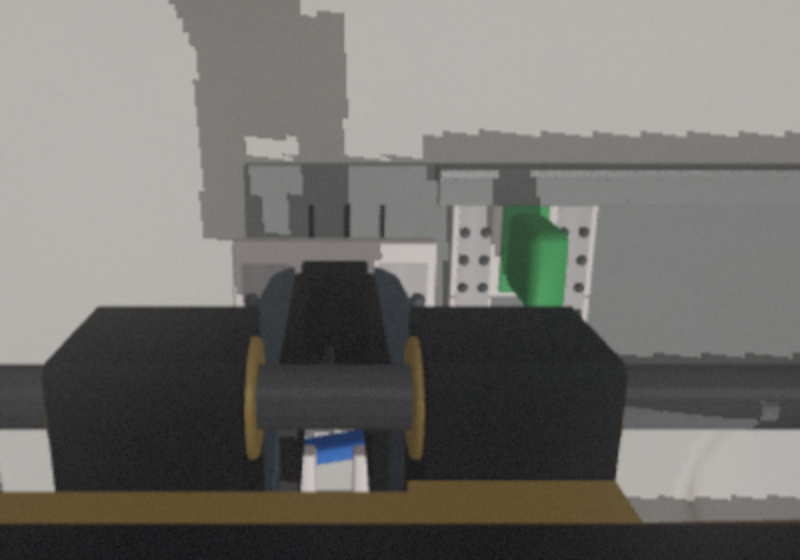

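```bash
python3 -m handwheel '[[[-0.0007,0.0008,0.02,-0.17,-0.1,0],[-0.0007,0.0008,0.04,-0.17,-0.1,0],[-0.0007,0.0008,0.055,-0.17,-0.1,0],[-0.0007,0.0008,0.065,-0.17,-0.1,0],[-0.0007,0.0008,0.072,-0.17,-0.1,0],[-0.0007,0.0008,0.0755,-0.17,-0.1,0],[-0.0007,0.0008,0.0775,-0.17,-0.1,0],[-0.0007,0.0008,0.0775,-0.17,-0.1,0]]]'
python3 -m handwheel '[[[0,0,0.0007,0,0,0],[0,0,0.0007,0,0,0]]]'
python3 - <<'E'
from h import *
s=status.sense();print(tocase(s["tool_pos"]).round(4),s["force"],s["ft_torque"],s["finger_gap"])
f=viewer.grab_frame("wrist");T=wristT(f,s)
g=cv2.cvtColor(f["frame"],cv2.COLOR_BGR2GRAY)
print(g[232:252,360].tolist()); print(g[225:260,400].tolist())
cv2.imwrite("pics/q_w.png",cv2.resize(f["frame"][210:280,240:440],None,fx=4,fy=4,interpolation=cv2.INTER_CUBIC))
E
```

```text
t: 23.05
tool_pos: [0.4369, -0.1922, 0.0207]
ee_rot: [[0.048, 0.999, -0.0], [0.999, -0.048, -0.001], [-0.001, -0.0, -1.0]]
force: [-0.3, 0.2, -1.6]
finger_gap: 0.155
t: 23.25
tool_pos: [0.4368, -0.1922, 0.0201]
ee_rot: [[0.048, 0.999, -0.0], [0.999, -0.048, -0.001], [-0.001, -0.0, -1.0]]
force: [-0.7, -1.9, -1.0]
finger_gap: 0.153
[-0.0193 -0.0407  0.0201] [-0.74681709 -1.87248565 -1.01017239] [-0.00036452  0.07820466  0.01936095] 0.15331891387184238
[89, 87, 91, 89, 91, 92, 98, 110, 118, 146, 187, 199, 199, 199, 200, 199, 200, 200, 200, 191]
[81, 84, 90, 128, 138, 135, 137, 141, 145, 157, 155, 147, 140, 138, 138, 140, 139, 140, 139, 139, 140, 140, 140, 142, 142, 141, 140, 119, 99, 94, 97, 94, 92, 96, 94]
```

View pics/q_w.png

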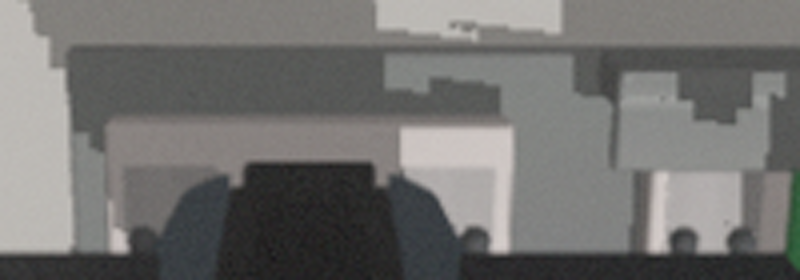

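```bash
python3 -m handwheel '[[[0,0,0.0009,0,0,0],[0.003,0.0005,0.0009,0,0,0],[0.007,0.0005,0.0009,0,0,0],[0.011,0.0005,0.0009,0,0,0],[0.015,0.0005,0.0009,0,0,0],[0.019,0.0005,0.0009,0,0,0],[0.023,0.0005,0.0009,0,0,0],[0.027,0.0005,0.0009,0,0,0],[0.03,0.0005,0.0009,0,0,0]]]'; python3 - <<'E'
from h import *
s=status.sense();print(tocase(s["tool_pos"]).round(4),rz(CY).T@s["force"],s["ft_torque"],s["finger_gap"])
E
```

```text
t: 24.2
tool_pos: [0.4404, -0.1632, 0.0199]
ee_rot: [[0.047, 0.999, 0.003], [0.999, -0.047, -0.003], [-0.003, 0.003, -1.0]]
force: [0.2, -4.1, 5.5]
finger_gap: 0.152
[-0.017  -0.0115  0.0199] [ 0.43764761 -4.04999467  5.54289829] [-0.86029595 -0.0678925   0.07261543] 0.15233154678172495
```

```bash
python3 -m handwheel '[[[0.005,0,-0.0002,0,0,0],[0.010,0,-0.0002,0,0,0],[0.015,0,-0.0002,0,0,0],[0.02,0,-0.0002,0,0,0],[0.025,0,-0.0002,0,0,0],[0.03,0,-0.0002,0,0,0],[0.035,0,-0.0002,0,0,0],[0.04,0,-0.0002,0,0,0],[0.045,0,-0.0002,0,0,0],[0.045,0,-0.0002,0,0,0]]]'; python3 - <<'E'
from h import *
s=status.sense();print(tocase(s["tool_pos"]).round(4),rz(CY).T@s["force"],s["ft_torque"],s["finger_gap"])
f=viewer.grab_frame("wrist");cv2.imwrite("pics/r_w.png",cv2.resize(f["frame"][120:400,150:550],None,fx=2,fy=2))
f=viewer.grab_frame("top")
for c in("red","yellow"): print(c,[b for b in blobs(f,c) if b[0][4]<200])
E
```

```text
t: 25.2
tool_pos: [0.442, -0.1171, 0.0198]
ee_rot: [[0.047, 0.999, 0.002], [0.999, -0.047, -0.001], [-0.001, 0.002, -1.0]]
force: [1.0, -3.3, 6.7]
finger_gap: 0.155
[-0.0176  0.0346  0.0198] [ 1.14564147 -3.28186334  6.6567521 ] [-0.41338486 -0.14322412 -0.00542325] 0.15477179325878568
red [([363, 198, 8, 18, 138], [366.6, 206.1]), ([69, 311, 15, 29, 148], [77.6, 324.8])]
yellow [([399, 197, 10, 19, 155], [403.7, 206.3])]
```

View pics/r_w.png

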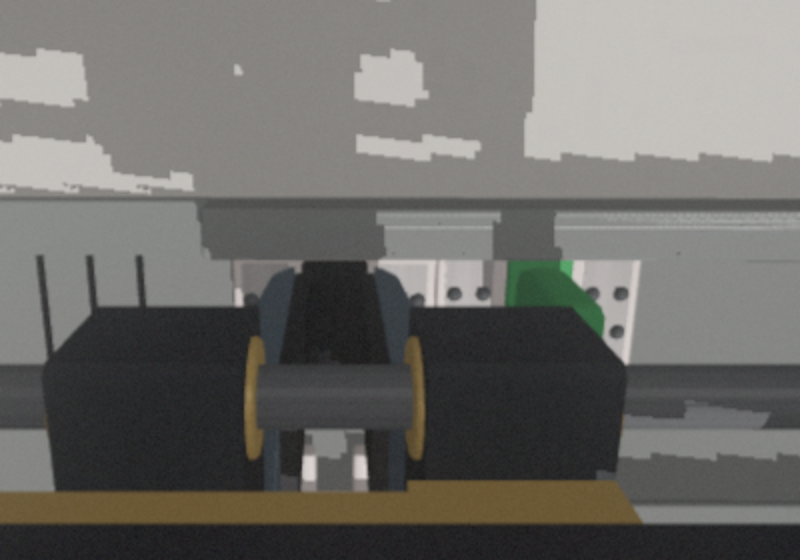

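```bash
python3 -m handwheel '[[[0,0,0,0,0,0],[0,0,0,0,0,0],[0,0,0,0,0,0],[0,0,-0.02,0,0,0],[0,0,-0.05,0,0,0],[0,0,-0.09,0,0,0],[0,0,-0.12,0,0,0],[0,0,-0.12,0,0,0]]]' 0; python3 - <<'E'
from h import *
delta(board([-.0145,-.036,.08]),toolR(SY,TL))
E
```

```text
t: 26.1
tool_pos: [0.4432, -0.1176, 0.1426]
ee_rot: [[0.048, 0.999, 0.007], [0.999, -0.048, -0.002], [-0.002, 0.007, -1.0]]
force: [0.1, -0.6, 0.3]
finger_gap: 0.502
delta [-0.036, 0.1456, 0.0365] [-23.68, 0.33, -1.03] dist 0.154 F [ 0.1 -0.6  0.3] gap 45.6
```

```bash
python3 -m handwheel '[[[-0.01,0.03,0,-6,0,0],[-0.02,0.07,0,-12,0,-0.5],[-0.03,0.11,0.01,-18,0,-1],[-0.036,0.1456,0.025,-23.7,0.3,-1],[-0.036,0.1456,0.0365,-23.7,0.3,-1],[-0.036,0.1456,0.0365,-23.7,0.3,-1],[-0.036,0.1456,0.0365,-23.7,0.3,-1],[-0.036,0.1456,0.0365,-23.7,0.3,-1],[-0.036,0.1456,0.0365,-23.7,0.3,-1]]]' 0
python3 - <<'E'
from h import *
s=status.sense();f=viewer.grab_frame("wrist");T=wristT(f,s);delta(board([-.0135,-.036,.015]),toolR(SY,TL))
print(toboard(s["tool_pos"]).round(4))
for p in([-.0295,-.036,.04],[.0005,-.036,.04]): print(proj(f,board(p),T).round(1))
print([b for b in blobs(f,"red") if 250<b[1][0]<390])
cv2.imwrite("pics/s_w.png",f["frame"])
E
```

```text
t: 27.0
tool_pos: [0.5847, -0.1599, 0.1034]
ee_rot: [[0.029, 0.915, 0.402], [1.0, -0.027, -0.011], [0.001, 0.402, -0.916]]
force: [0.8, 0.1, -0.2]
finger_gap: 0.502
delta [-0.0007, 0.0051, 0.0625] [-0.35, -0.03, -0.02] dist 0.063 F [ 0.2 -1.1  0.5] gap 45.7
[-0.0182 -0.0354  0.0776]
[314.6 245.2]
[314.7 289.6]
[([305, 232, 23, 58, 1103], [316.4, 261.6])]
```

View pics/s_w.png

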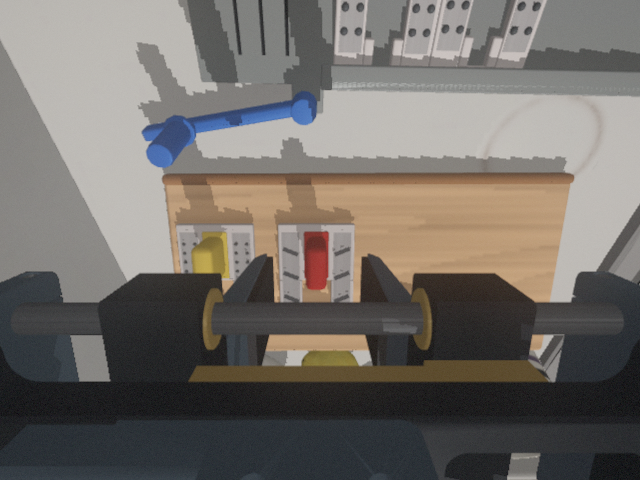

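Red bar centred at u≈317, upslope end v≈289, as predicted; the finger centre line is u≈317. Descend, grip, slide.

```bash
python3 -m handwheel '[[[0,0.0051,0.015,-0.35,0,0],[0,0.0051,0.03,-0.35,0,0],[0,0.0051,0.045,-0.35,0,0],[0,0.0051,0.055,-0.35,0,0],[0,0.0051,0.0625,-0.35,0,0],[0,0.0051,0.0625,-0.35,0,0],[0,0.0051,0.0625,-0.35,0,0]]]' 0
python3 -m handwheel '[[[0,0,0,0,0,0],[0,0,0,0,0,0],[0,0,0,0,0,0],[0,0,0,0,0,0],[0,0,0,0,0,0],[0,0,0,0,0,0],[0,0,0,0,0,0]]]' 1 30
python3 - <<'E'
from h import *
s=status.sense();print(toboard(s["tool_pos"]).round(4),SR.T@s["force"],s["ft_torque"])
E
python3 -m handwheel '[[[0,0,-0.001,0,0,0],[0,0.004,-0.001,0,0,0],[0,0.008,-0.001,0,0,0],[0,0.012,-0.001,0,0,0],[0,0.016,-0.001,0,0,0],[0,0.020,-0.001,0,0,0],[0,0.0225,-0.001,0,0,0],[0,0.0225,-0.001,0,0,0],[0,0.0225,-0.001,0,0,0]]]'
python3 - <<'E'
from h import *
s=status.sense();print(toboard(s["tool_pos"]).round(4),SR.T@s["force"],s["ft_torque"],s["finger_gap"])
E
```

```text
t: 27.75
tool_pos: [0.6142, -0.1609, 0.0471]
ee_rot: [[0.03, 0.913, 0.406], [1.0, -0.028, -0.011], [0.001, 0.406, -0.914]]
force: [0.2, 0.1, -0.6]
finger_gap: 0.497
t: 28.45
tool_pos: [0.6142, -0.161, 0.0475]
ee_rot: [[0.03, 0.913, 0.407], [1.0, -0.028, -0.011], [0.001, 0.407, -0.913]]
force: [-1.7, -1.3, 2.4]
finger_gap: 0.15
[-0.0141 -0.0355  0.0145] [-0.59134256 -1.31780699  2.84827025] [-0.01981661  0.34843226  0.00819571]
t: 29.35
tool_pos: [0.6342, -0.1614, 0.0572]
ee_rot: [[0.03, 0.913, 0.406], [1.0, -0.028, -0.011], [0.001, 0.406, -0.914]]
force: [0.4, -0.7, -1.8]
finger_gap: 0.15
[ 0.0081 -0.0354  0.0152] [-0.33531305 -0.64106209 -1.77918161] [ 0.04297176  0.37895654 -0.02195284] 0.15010041027089016
```

```bash
python3 -m handwheel '[[[0,0.0003,-0.004,0,0,0],[0,0.0003,-0.009,0,0,0],[0,0.0003,-0.014,0,0,0],[0,0.0003,-0.02,0,0,0],[0,0.0003,-0.03,0,0,0],[0,0.0003,-0.05,0,0,0],[0,0.0003,-0.08,0,0,0],[0,0.0003,-0.08,0,0,0]]]'
python3 - <<'E'
from h import *
s=status.sense();print(toboard(s["tool_pos"]).round(4),SR.T@s["force"],s["ft_torque"],s["finger_gap"])
delta(case([-.0195,-.040,.10]),toolR(CY))
E
```

```text
t: 30.15
tool_pos: [0.6031, -0.1614, 0.1351]
ee_rot: [[0.03, 0.91, 0.413], [1.0, -0.027, -0.014], [-0.001, 0.413, -0.911]]
force: [0.9, -0.0, -0.8]
finger_gap: 0.15
[ 0.0115 -0.0363  0.099 ] [ 0.4674524  -0.0132432  -1.06104081] [ 0.03630895  0.34679998 -0.02409843] 0.15003008735172568
delta [-0.0351, -0.1653, -0.0363] [24.4, -0.14, 1.02] dist 0.173 F [ 0.9 -0.  -0.8] gap 13.7
```

```bash
python3 -m handwheel '[[[-0.01,-0.03,-0.02,4,0,0.2],[-0.015,-0.06,-0.03,8,0,0.4],[-0.02,-0.09,-0.0363,12,0,0.5],[-0.025,-0.12,-0.0363,16,-0.1,0.7],[-0.03,-0.145,-0.0363,20,-0.1,0.9],[-0.035,-0.1653,-0.0363,24.4,-0.1,1],[-0.035,-0.1653,-0.0363,24.4,-0.1,1],[-0.035,-0.1653,-0.0363,24.4,-0.1,1],[-0.035,-0.1653,-0.0363,24.4,-0.1,1]]]'
python3 - <<'E'
from h import *
s=status.sense();print(tocase(s["tool_pos"]).round(4),s["force"],s["ft_torque"],s["finger_gap"])
f=viewer.grab_frame("wrist");cv2.imwrite("pics/t_w.png",cv2.resize(f["frame"][120:400,150:550],None,fx=2,fy=2))
delta(case([-.0195,-.040,.020]),toolR(CY))
E
```

```text
t: 31.05
tool_pos: [0.4361, -0.1906, 0.0967]
ee_rot: [[0.047, 0.999, -0.005], [0.999, -0.047, 0.003], [0.003, -0.005, -1.0]]
force: [0.1, -0.1, -2.2]
finger_gap: 0.153
[-0.0201 -0.0391  0.0967] [ 0.11068786 -0.14153577 -2.18894671] [0.05809281 0.09317208 0.01799348] 0.15332215348280584
delta [-0.0012, 0.0011, 0.0768] [-0.3, -0.16, 0.06] dist 0.077 F [ 0.2 -0.2 -2.1] gap 13.8
```

View pics/t_w.png

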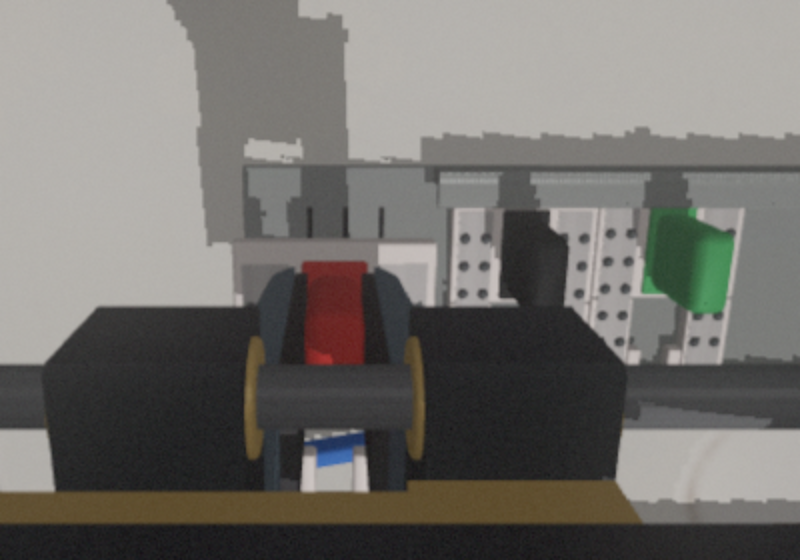

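```bash
python3 -m handwheel '[[[-0.0012,0.0011,0.02,-0.3,-0.15,0],[-0.0012,0.0011,0.04,-0.3,-0.15,0],[-0.0012,0.0011,0.055,-0.3,-0.15,0],[-0.0012,0.0011,0.065,-0.3,-0.15,0],[-0.0012,0.0011,0.072,-0.3,-0.15,0],[-0.0012,0.0011,0.0755,-0.3,-0.15,0],[-0.0012,0.0011,0.0768,-0.3,-0.15,0],[-0.0012,0.0011,0.0768,-0.3,-0.15,0]]]'
python3 -m handwheel '[[[0,0,0.0007,0,0,0],[0,0,0.0007,0,0,0]]]'
python3 - <<'E'
from h import *
s=status.sense();print(tocase(s["tool_pos"]).round(4),s["force"],s["ft_torque"],s["finger_gap"])
f=viewer.grab_frame("wrist")
cv2.imwrite("pics/u_w.png",cv2.resize(f["frame"][210:280,240:440],None,fx=4,fy=4,interpolation=cv2.INTER_CUBIC))
E
```

```text
t: 31.9
tool_pos: [0.4363, -0.1918, 0.02]
ee_rot: [[0.047, 0.999, -0.001], [0.999, -0.047, 0.0], [0.0, -0.001, -1.0]]
force: [-0.2, 0.0, -2.0]
finger_gap: 0.149
t: 32.1
tool_pos: [0.4364, -0.1919, 0.0198]
ee_rot: [[0.047, 0.999, -0.0], [0.999, -0.047, -0.0], [-0.0, -0.0, -1.0]]
force: [-0.9, 0.5, 4.6]
finger_gap: 0.155
[-0.0197 -0.0403  0.0198] [-0.93480976  0.50834581  4.62331788] [0.111652   0.18131822 0.04378925] 0.15540380386978325
```

View pics/u_w.png

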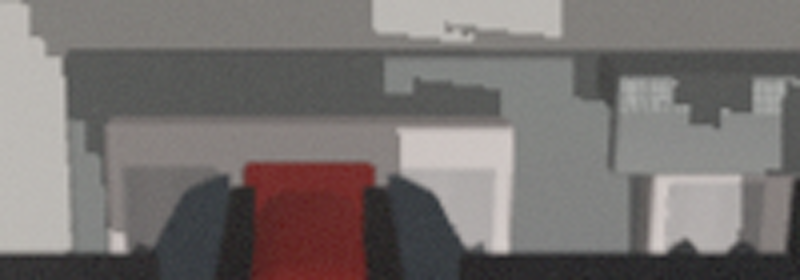

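```bash
python3 -m handwheel '[[[0.003,0.001,0,0,0,0],[0.007,0.001,0,0,0,0],[0.011,0.001,0,0,0,0],[0.015,0.001,0,0,0,0],[0.019,0.001,0,0,0,0],[0.023,0.001,0,0,0,0],[0.027,0.001,0,0,0,0],[0.03,0.001,0,0,0,0]]]'; python3 - <<'E'
from h import *
s=status.sense();print(tocase(s["tool_pos"]).round(4),rz(CY).T@s["force"],s["ft_torque"],s["finger_gap"])
E
```

```text
t: 32.95
tool_pos: [0.4402, -0.1629, 0.0198]
ee_rot: [[0.046, 0.999, 0.002], [0.999, -0.046, -0.002], [-0.002, 0.002, -1.0]]
force: [-0.2, -6.3, 4.4]
finger_gap: 0.153
[-0.0173 -0.0112  0.0198] [ 0.1055128  -6.31853235  4.43120914] [-0.91825432  0.00942615  0.02438434] 0.15287677587256465
```

```bash
python3 -m handwheel '[[[0.005,-0.0005,0,0,0,0],[0.010,-0.0005,0,0,0,0],[0.015,-0.0005,0,0,0,0],[0.02,-0.0005,0,0,0,0],[0.025,-0.0005,0,0,0,0],[0.03,-0.0005,0,0,0,0],[0.035,-0.0005,0,0,0,0],[0.04,-0.0005,0,0,0,0],[0.045,-0.0005,0,0,0,0],[0.045,-0.0005,0,0,0,0]]]'; python3 - <<'E'
from h import *
s=status.sense();print(tocase(s["tool_pos"]).round(4),rz(CY).T@s["force"],s["ft_torque"],s["finger_gap"])
f=viewer.grab_frame("wrist");cv2.imwrite("pics/v_w.png",cv2.resize(f["frame"][120:400,150:550],None,fx=2,fy=2))
E
```

```text
t: 33.95
tool_pos: [0.4417, -0.1171, 0.0198]
ee_rot: [[0.046, 0.999, 0.002], [0.999, -0.046, -0.001], [-0.001, 0.002, -1.0]]
force: [2.1, -3.0, 4.6]
finger_gap: 0.154
[-0.0179  0.0346  0.0198] [ 2.27064038 -2.88836097  4.59772417] [-0.4034811  -0.15198463  0.05720764] 0.15363047788022577
```

View pics/v_w.png

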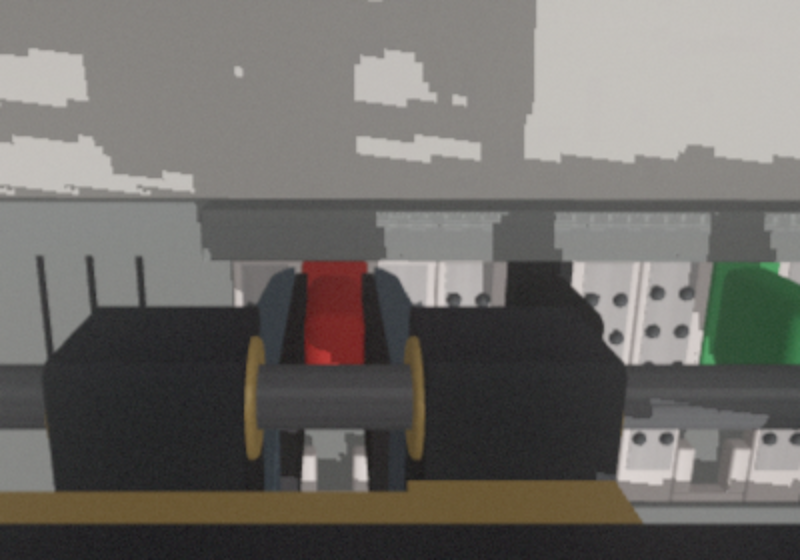

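```bash
python3 -m handwheel '[[[0,0,0,0,0,0],[0,0,0,0,0,0],[0,0,0,0,0,0],[0,0,-0.02,0,0,0],[0,0,-0.05,0,0,0],[0,0,-0.09,0,0,0],[0,0,-0.12,0,0,0],[0,0,-0.12,0,0,0]]]' 0; python3 - <<'E'
from h import *
delta(board([-.0145,-.110,.08]),toolR(SY,TL))
f=viewer.grab_frame("top");print(blobs(f,"yellow"))
E
```

```text
t: 34.8
tool_pos: [0.4426, -0.1174, 0.1425]
ee_rot: [[0.047, 0.999, 0.006], [0.999, -0.047, -0.002], [-0.001, 0.006, -1.0]]
force: [1.1, 0.1, -0.8]
finger_gap: 0.498
delta [-0.1103, 0.1474, 0.0365] [-23.7, 0.29, -0.99] dist 0.188 F [ 1.1  0.1 -0.8] gap 45.3
[([343, 109, 29, 29, 483], [356.7, 125.0]), ([399, 197, 10, 19, 154], [403.6, 206.3])]
```

```bash
python3 -m handwheel '[[[-0.02,0.03,0,-6,0,0],[-0.05,0.07,0,-12,0,-0.5],[-0.08,0.11,0.01,-18,0,-1],[-0.11,0.147,0.025,-23.7,0.3,-1],[-0.11,0.147,0.0365,-23.7,0.3,-1],[-0.11,0.147,0.0365,-23.7,0.3,-1],[-0.11,0.147,0.0365,-23.7,0.3,-1],[-0.11,0.147,0.0365,-23.7,0.3,-1],[-0.11,0.147,0.0365,-23.7,0.3,-1]]]' 0
python3 - <<'E'
from h import *
s=status.sense();f=viewer.grab_frame("wrist");T=wristT(f,s);delta(board([-.0135,-.110,.015]),toolR(SY,TL))
print(toboard(s["tool_pos"]).round(4))
for p in([-.0295,-.110,.04],[.0005,-.110,.04]): print(proj(f,board(p),T).round(1))
print([b for b in blobs(f,"yellow") if 250<b[1][0]<390])
cv2.imwrite("pics/w_w.png",f["frame"])
E
```

```text
t: 35.75
tool_pos: [0.5819, -0.2329, 0.1031]
ee_rot: [[0.028, 0.916, 0.401], [1.0, -0.026, -0.01], [0.001, 0.401, -0.916]]
force: [0.4, -0.3, -0.2]
finger_gap: 0.501
delta [-0.0017, 0.0058, 0.0625] [-0.4, -0.1, 0.04] dist 0.063 F [ 0.5  0.7 -0.5] gap 45.4
[-0.0189 -0.1083  0.0775]
[312.9 246.4]
[313.  290.7]
[([303, 234, 23, 57, 1037], [314.9, 263.6])]
```

View pics/w_w.png

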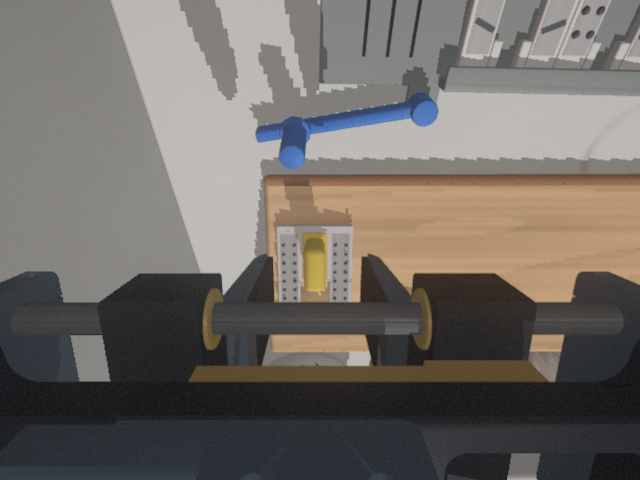

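```bash
python3 -m handwheel '[[[-0.001,0.0055,0.015,-0.4,0,0],[-0.001,0.0055,0.03,-0.4,0,0],[-0.001,0.0055,0.045,-0.4,0,0],[-0.001,0.0055,0.055,-0.4,0,0],[-0.001,0.0055,0.0625,-0.4,0,0],[-0.001,0.0055,0.0625,-0.4,0,0],[-0.001,0.0055,0.0625,-0.4,0,0]]]' 0
python3 -m handwheel '[[[0,0,0,0,0,0],[0,0,0,0,0,0],[0,0,0,0,0,0],[0,0,0,0,0,0],[0,0,0,0,0,0],[0,0,0,0,0,0],[0,0,0,0,0,0]]]' 1 30
python3 - <<'E'
from h import *
s=status.sense();print(toboard(s["tool_pos"]).round(4),SR.T@s["force"],s["ft_torque"])
E
python3 -m handwheel '[[[0,0,-0.001,0,0,0],[0,0.004,-0.001,0,0,0],[0,0.008,-0.001,0,0,0],[0,0.012,-0.001,0,0,0],[0,0.016,-0.001,0,0,0],[0,0.020,-0.001,0,0,0],[0,0.0225,-0.001,0,0,0],[0,0.0225,-0.001,0,0,0],[0,0.0225,-0.001,0,0,0]]]'
python3 - <<'E'
from h import *
s=status.sense();print(toboard(s["tool_pos"]).round(4),SR.T@s["force"],s["ft_torque"],s["finger_gap"])
E
```

```text
t: 36.5
tool_pos: [0.6117, -0.2353, 0.0468]
ee_rot: [[0.029, 0.913, 0.406], [1.0, -0.027, -0.01], [0.002, 0.406, -0.914]]
force: [-0.4, 0.1, -0.1]
finger_gap: 0.503
t: 37.2
tool_pos: [0.6117, -0.2354, 0.0473]
ee_rot: [[0.029, 0.913, 0.407], [1.0, -0.027, -0.01], [0.002, 0.407, -0.913]]
force: [-2.0, 0.5, 2.4]
finger_gap: 0.153
[-0.0144 -0.11    0.0145] [-0.83935066  0.47129104  3.00271618] [ 0.03108375  0.34470959 -0.03828309]
t: 38.1
tool_pos: [0.6317, -0.2358, 0.057]
ee_rot: [[0.029, 0.913, 0.406], [1.0, -0.027, -0.01], [0.002, 0.406, -0.914]]
force: [0.0, -1.3, -1.1]
finger_gap: 0.153
[ 0.0078 -0.1099  0.0151] [-0.38562729 -1.29892781 -0.98424728] [ 0.01039113  0.38845612 -0.06053309] 0.15287376016809245
```

```bash
python3 -m handwheel '[[[0,0.0005,-0.004,0,0,0],[0,0.0005,-0.009,0,0,0],[0,0.0005,-0.014,0,0,0],[0,0.0005,-0.02,0,0,0],[0,0.0005,-0.03,0,0,0],[0,0.0005,-0.05,0,0,0],[0,0.0005,-0.08,0,0,0],[0,0.0005,-0.08,0,0,0]]]'
python3 - <<'E'
from h import *
s=status.sense();print(toboard(s["tool_pos"]).round(4),SR.T@s["force"],s["ft_torque"],s["finger_gap"])
delta(case([-.0195,-.040,.11]),toolR(CY))
E
```

```text
t: 38.9
tool_pos: [0.6007, -0.2363, 0.1351]
ee_rot: [[0.03, 0.91, 0.413], [1.0, -0.027, -0.014], [-0.002, 0.413, -0.911]]
force: [0.7, -0.6, -1.0]
finger_gap: 0.153
[ 0.0114 -0.1113  0.0991] [ 0.26483832 -0.5756993  -1.21681776] [-0.00036822  0.33111566  0.02142539] 0.15320116112544976
delta [0.0399, -0.161, -0.0455] [24.38, -0.14, 1.04] dist 0.172 F [ 0.7 -0.6 -1. ] gap 13.9
```

```bash
python3 -m handwheel '[[[0.01,-0.02,-0.025,4,0,0.2],[0.015,-0.05,-0.04,8,0,0.4],[0.02,-0.08,-0.05,12,0,0.5],[0.03,-0.115,-0.05,16,-0.1,0.7],[0.035,-0.14,-0.048,20,-0.1,0.9],[0.04,-0.161,-0.0455,24.4,-0.1,1],[0.04,-0.161,-0.0455,24.4,-0.1,1],[0.04,-0.161,-0.0455,24.4,-0.1,1],[0.04,-0.161,-0.0455,24.4,-0.1,1]]]'
python3 - <<'E'
from h import *
s=status.sense();print(tocase(s["tool_pos"]).round(4),s["force"],s["ft_torque"],s["finger_gap"])
f=viewer.grab_frame("wrist");cv2.imwrite("pics/x_w.png",cv2.resize(f["frame"][120:400,150:550],None,fx=2,fy=2))
delta(case([-.0195,-.040,.020]),toolR(CY))
E
```

```text
t: 39.8
tool_pos: [0.4363, -0.1907, 0.107]
ee_rot: [[0.047, 0.999, -0.005], [0.999, -0.046, 0.004], [0.003, -0.005, -1.0]]
force: [-0.8, 1.1, -0.8]
finger_gap: 0.152
[-0.0198 -0.0392  0.107 ] [-0.78790385  1.14244851 -0.81541558] [ 0.04668636 -0.04387676 -0.01999237] 0.15191595235943844
delta [-0.0011, 0.0009, 0.0871] [-0.28, -0.19, 0.08] dist 0.087 F [-0.4 -0.  -0.6] gap 13.8
```

View pics/x_w.png

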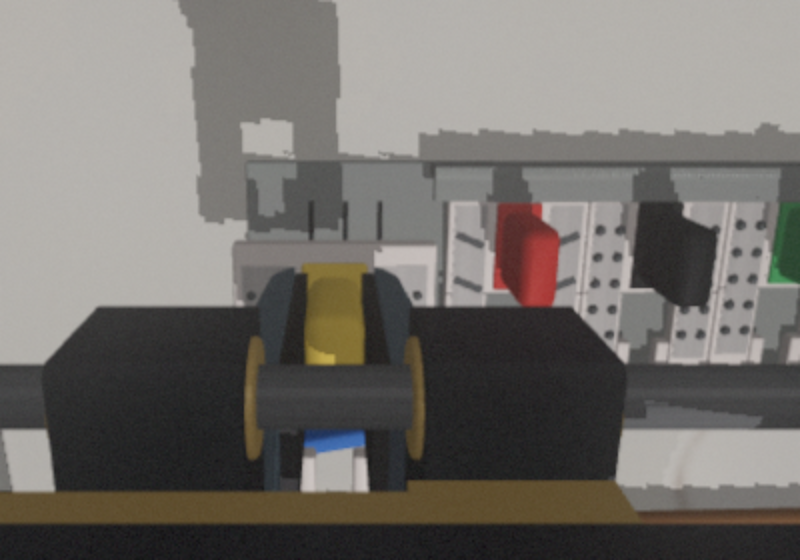

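```bash
python3 -m handwheel '[[[-0.0011,0.0009,0.02,-0.3,-0.15,0],[-0.0011,0.0009,0.045,-0.3,-0.15,0],[-0.0011,0.0009,0.065,-0.3,-0.15,0],[-0.0011,0.0009,0.075,-0.3,-0.15,0],[-0.0011,0.0009,0.082,-0.3,-0.15,0],[-0.0011,0.0009,0.0855,-0.3,-0.15,0],[-0.0011,0.0009,0.0871,-0.3,-0.15,0],[-0.0011,0.0009,0.0871,-0.3,-0.15,0]]]'
python3 -m handwheel '[[[0,0,0.0007,0,0,0],[0,0,0.0007,0,0,0]]]'
python3 - <<'E'
from h import *
s=status.sense();print(tocase(s["tool_pos"]).round(4),s["force"],s["ft_torque"],s["finger_gap"])
f=viewer.grab_frame("wrist")
cv2.imwrite("pics/y_w.png",cv2.resize(f["frame"][210:280,240:440],None,fx=4,fy=4,interpolation=cv2.INTER_CUBIC))
E
```

```text
t: 40.65
tool_pos: [0.4362, -0.1913, 0.02]
ee_rot: [[0.046, 0.999, -0.001], [0.999, -0.046, 0.001], [0.001, -0.001, -1.0]]
force: [0.4, -0.1, -0.3]
finger_gap: 0.155
t: 40.85
tool_pos: [0.4363, -0.1913, 0.0198]
ee_rot: [[0.046, 0.999, -0.0], [0.999, -0.046, 0.001], [0.001, -0.0, -1.0]]
force: [-0.5, 0.5, 5.1]
finger_gap: 0.152
[-0.0199 -0.0398  0.0198] [-0.46956787  0.51725299  5.11021723] [ 0.10535557  0.26360259 -0.0546213 ] 0.15190042921587976
```

View pics/y_w.png

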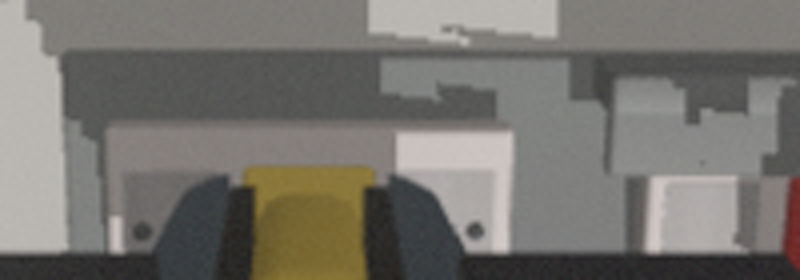

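```bash
python3 -m handwheel '[[[0.003,0.001,0,0,0,0],[0.007,0.001,0,0,0,0],[0.011,0.001,0,0,0,0],[0.015,0.001,0,0,0,0],[0.019,0.001,0,0,0,0],[0.023,0.001,0,0,0,0],[0.027,0.001,0,0,0,0],[0.03,0.001,0,0,0,0]]]'; python3 - <<'E'
from h import *
s=status.sense();print(tocase(s["tool_pos"]).round(4),rz(CY).T@s["force"],s["ft_torque"],s["finger_gap"])
E
```

```text
t: 41.7
tool_pos: [0.4402, -0.1626, 0.0199]
ee_rot: [[0.045, 0.999, 0.003], [0.999, -0.045, -0.002], [-0.002, 0.003, -1.0]]
force: [0.6, -6.1, 5.0]
finger_gap: 0.153
[-0.0173 -0.0109  0.0199] [ 0.89458787 -6.0523894   5.00914518] [-1.0813654  -0.00338056 -0.01936939] 0.15264879889631686
```

```bash
python3 -m handwheel '[[[0.005,-0.0005,0,0,0,0],[0.010,-0.0005,0,0,0,0],[0.015,-0.0005,0,0,0,0],[0.02,-0.0005,0,0,0,0],[0.025,-0.0005,0,0,0,0],[0.03,-0.0005,0,0,0,0],[0.034,-0.0005,0,0,0,0],[0.038,-0.0005,0,0,0,0],[0.042,-0.0005,0,0,0,0],[0.043,-0.0005,0,0,0,0],[0.043,-0.0005,0,0,0,0]]]'; python3 - <<'E'
from h import *
s=status.sense();print(tocase(s["tool_pos"]).round(4),rz(CY).T@s["force"],s["ft_torque"],s["finger_gap"])
f=viewer.grab_frame("wrist");cv2.imwrite("pics/z_w.png",cv2.resize(f["frame"][120:400,150:550],None,fx=2,fy=2))
E
```

```text
t: 42.8
tool_pos: [0.4416, -0.1192, 0.0198]
ee_rot: [[0.045, 0.999, 0.003], [0.999, -0.045, -0.001], [-0.001, 0.003, -1.0]]
force: [1.0, -4.2, 5.2]
finger_gap: 0.156
[-0.018   0.0325  0.0198] [ 1.21073121 -4.14170053  5.2415764 ] [-0.818341   -0.11079929  0.00180004] 0.1556225324571889
```

View pics/z_w.png

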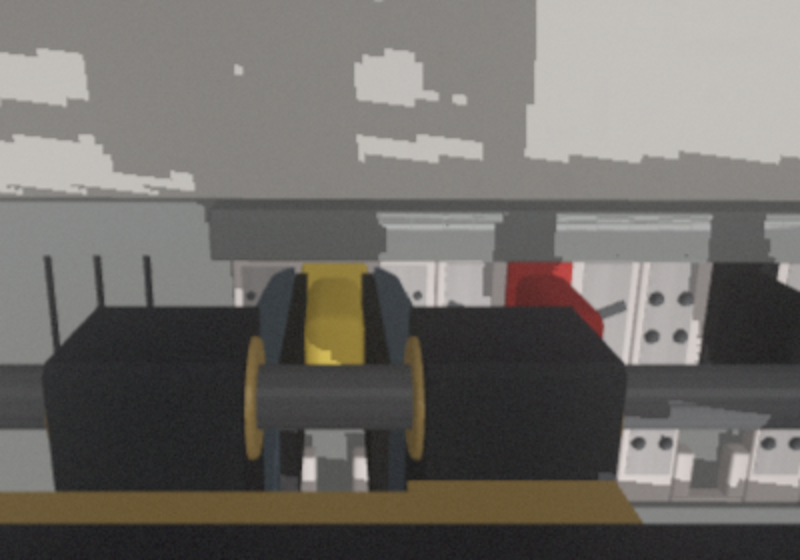

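```bash
python3 -m handwheel '[[[0,0,0,0,0,0],[0,0,0,0,0,0],[0,0,0,0,0,0],[0,0,-0.02,0,0,0],[0,0,-0.05,0,0,0],[0,0,-0.09,0,0,0],[0,0,-0.13,0,0,0],[0,0,-0.17,0,0,0],[0,0,-0.17,0,0,0]]]' 0; python3 - <<'E'
from h import *
s=status.sense()
f=viewer.grab_frame("wrist");cv2.imwrite("pics/A_w.png",f["frame"]);T=wristT(f,s)
print("wrist tool",s["tool_pos"]);print(blobs(f,"blue"))
for c in("green","red","yellow"): print(c,blobs(f,c))
f2=viewer.grab_frame("top");cv2.imwrite("pics/A_t.png",cv2.resize(f2["frame"][150:330,230:470],None,fx=3.2,fy=3.2,interpolation=cv2.INTER_CUBIC))
f3=viewer.grab_frame("scene");cv2.imwrite("pics/A_s.png",cv2.resize(f3["frame"][180:360,200:440],None,fx=3.2,fy=3.2,interpolation=cv2.INTER_CUBIC))
E
```

```text
t: 43.75
tool_pos: [0.4429, -0.1191, 0.1938]
ee_rot: [[0.046, 0.999, 0.009], [0.999, -0.046, -0.001], [-0.001, 0.009, -1.0]]
force: [0.9, -0.7, -0.0]
finger_gap: 0.502
wrist tool [ 0.44293392 -0.11909063  0.19376542]
[([274, 282, 11, 15, 120], [278.2, 288.9])]
green []
red [([370, 208, 13, 28, 286], [376.0, 222.0])]
yellow [([310, 217, 8, 14, 41], [313.5, 222.3])]
```

View pics/A_w.png

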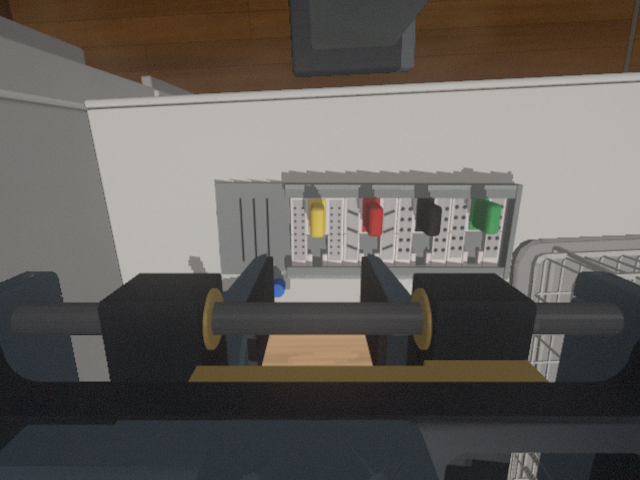

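View pics/A_t.png

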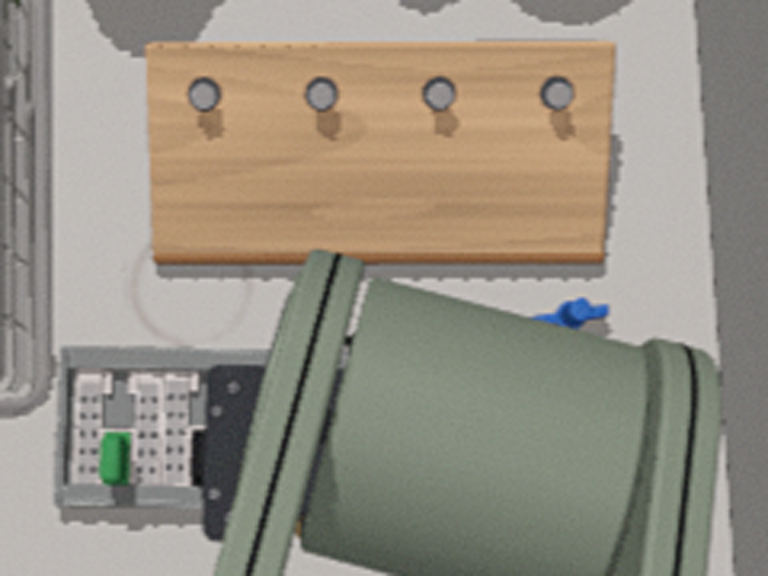

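View pics/A_s.png

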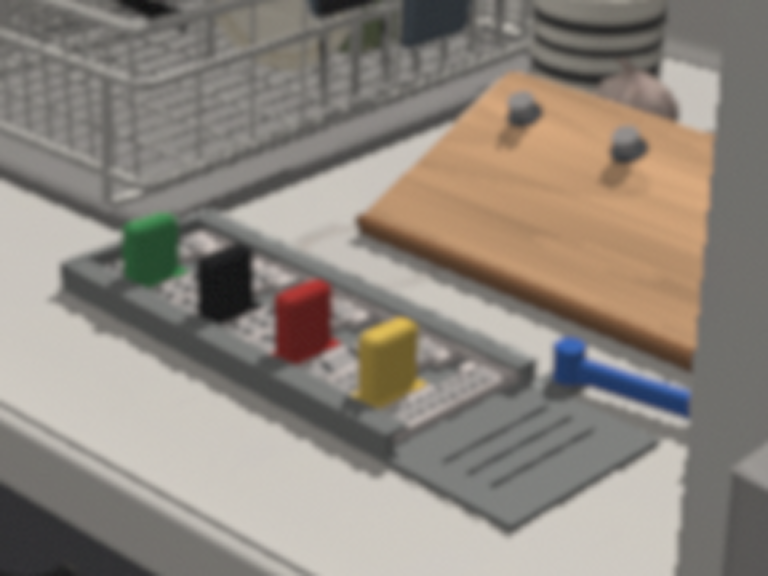

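```bash
python3 - <<'E'
from h import *
f=viewer.grab_frame("top")
def z2(u,v): return 230+(u+.5)/3.2-.5,150+(v+.5)/3.2-.5
k=onz(f,*z2(577,311),.055); print(k, "last held .5249,-.2466")
P=case([.062,-.010,0]); print("pin",P)
k=np.array([.525,-.2455,.06]); delta([k[0],k[1],.194],toolR(CY))
E
```

```text
[ 0.52780434 -0.2430582   0.055     ] last held .5249,-.2466
pin [ 0.51944877 -0.16546334  0.        ]
delta [-0.1234, 0.0921, -0.0074] [-0.29, -0.12, 0.09] dist 0.154 F [0.6 0.5 0.1] gap 45.8
```

```bash
python3 -m handwheel '[[[-0.04,0.03,-0.007,0,0,0],[-0.08,0.06,-0.007,0,0,0],[-0.1234,0.092,-0.007,-0.3,-0.1,0],[-0.1234,0.092,-0.007,-0.3,-0.1,0],[-0.1234,0.092,-0.007,-0.3,-0.1,0],[-0.1234,0.092,-0.007,-0.3,-0.1,0],[-0.1234,0.092,-0.007,-0.3,-0.1,0]]]' 0; python3 - <<'E'
from h import *
s=status.sense();f=viewer.grab_frame("wrist");cv2.imwrite("pics/B_w.png",f["frame"]);T=wristT(f,s)
b=blobs(f,"blue");print(b)
print("pred",proj(f,[.525,-.2455,.055],T))
E
```

```text
t: 44.65
tool_pos: [0.5251, -0.2446, 0.1951]
ee_rot: [[0.045, 0.999, 0.002], [0.999, -0.045, 0.0], [0.0, 0.002, -1.0]]
force: [-0.3, 0.7, -0.0]
finger_gap: 0.499
[([387, 204, 15, 14, 125], [394.1, 210.2]), ([327, 209, 59, 15, 175], [357.8, 215.5])]
pred [314.88027339 226.07466478]
```

View pics/B_w.png

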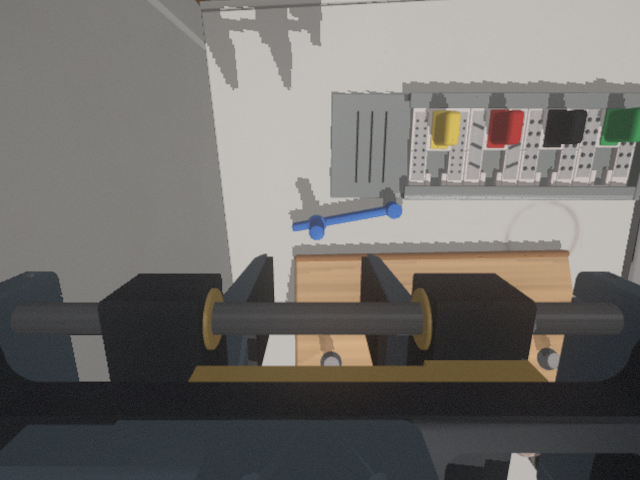

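```bash
python3 -m handwheel '[[[0.001,0.004,0.04,0,0,0],[0.001,0.004,0.08,0,0,0],[0.001,0.004,0.11,0,0,0],[0.001,0.004,0.135,0,0,0],[0.001,0.004,0.155,0,0,0],[0.001,0.004,0.165,0,0,0],[0.001,0.004,0.171,0,0,0],[0.001,0.004,0.171,0,0,0]]]' 0
python3 -m handwheel '[[[0,0,0,0,0,0],[0,0,0,0,0,0],[0,0,0,0,0,0],[0,0,0,0,0,0],[0,0,0,0,0,0],[0,0,0,0,0,0],[0,0,0,0,0,0]]]' 1 15
python3 - <<'E'
from h import *
s=status.sense();print(s["force"],tocase(s["tool_pos"])-[.062,-.01,0])
P=np.array([.062,-.010,0]); R=.0795
p0=s["tool_pos"]; R0=s["ee_rot"]
# waypoints: actual start to arc, th from 1.73 to 0.02
c0=tocase(p0)-P; th0=np.arctan2(-c0[1],-c0[0]); print("th0",th0,np.hypot(*c0[:2]))
for i,th in enumerate(np.linspace(th0,0.0,19)[1:]):
    t=case(P+[-R*np.cos(th),-R*np.sin(th),0]); t[2]=p0[2]
    d=R0.T@(t-p0); print(round(th,2),d.round(4)[:2].tolist())
E
```

```text
t: 45.5
tool_pos: [0.5306, -0.2449, 0.0246]
ee_rot: [[0.046, 0.999, 0.003], [0.999, -0.046, -0.001], [-0.0, 0.003, -1.0]]
force: [0.4, -0.6, -0.5]
finger_gap: 0.503
t: 46.2
tool_pos: [0.5309, -0.2454, 0.0249]
ee_rot: [[0.046, 0.999, 0.004], [0.999, -0.046, -0.001], [-0.001, 0.004, -1.0]]
force: [-1.4, 0.0, 3.3]
finger_gap: 0.159
[-1.41079382  0.02230802  3.30402293] [ 0.01525004 -0.07924792  0.02489062]
th0 1.7609069783740876 0.08070190394026924
1.66 [0.0001, -0.0079]
1.57 [-0.0002, -0.0157]
1.47 [0.0002, -0.0235]
1.37 [0.0014, -0.0311]
1.27 [0.0033, -0.0387]
1.17 [0.006, -0.046]
1.08 [0.0094, -0.053]
0.98 [0.0134, -0.0596]
0.88 [0.0181, -0.0658]
0.78 [0.0233, -0.0716]
0.68 [0.0291, -0.0768]
0.59 [0.0353, -0.0814]
0.49 [0.042, -0.0854]
0.39 [0.0491, -0.0887]
0.29 [0.0564, -0.0913]
0.2 [0.0639, -0.0931]
0.1 [0.0716, -0.0943]
0.0 [0.0794, -0.0946]
```

```bash
python3 -m handwheel '[[[0.0001,-0.0079,0,0,0,0],[-0.0002,-0.0157,0,0,0,0],[0.0002,-0.0235,0,0,0,0],[0.0014,-0.0311,0,0,0,0],[0.0033,-0.0387,0,0,0,0],[0.006,-0.046,0,0,0,0],[0.0094,-0.053,0,0,0,0],[0.0134,-0.0596,0,0,0,0],[0.0181,-0.0658,0,0,0,0],[0.0233,-0.0716,0,0,0,0],[0.0291,-0.0768,0,0,0,0]]]'
python3 - <<'E'
from h import *
s=status.sense();print(rz(CY).T@s["force"],s["finger_gap"]); c=tocase(s["tool_pos"])-[.062,-.010,0]; print(np.arctan2(-c[1],-c[0]),np.hypot(*c[:2]))
E
```

```text
t: 47.3
tool_pos: [0.4502, -0.2149, 0.0246]
ee_rot: [[0.044, 0.999, -0.005], [0.999, -0.044, -0.004], [-0.004, -0.005, -1.0]]
force: [-11.8, -12.4, 9.5]
finger_gap: 0.158
[-11.22931656 -12.96204848   9.480702  ] 0.15789725591794504
0.6680454120605742 0.08512994070680742
```

```bash
python3 - <<'E'
from h import *
s=status.sense();print(s["tool_pos"],rz(CY).T@s["force"],s["ft_torque"])
f=viewer.grab_frame("wrist");cv2.imwrite("pics/C_w.png",f["frame"])
f3=viewer.grab_frame("scene");cv2.imwrite("pics/C_s.png",cv2.resize(f3["frame"][150:360,200:440],None,fx=2.8,fy=2.8,interpolation=cv2.INTER_CUBIC))
E
```

```text
[ 0.4501656  -0.21492997  0.02462584] [-11.22931656 -12.96204848   9.480702  ] [-1.96980412  1.82854133 -0.23094336]
```

View pics/C_w.png

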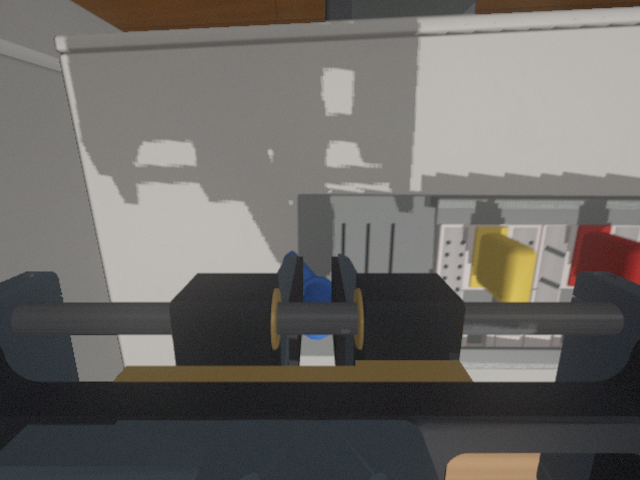

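View pics/C_s.png

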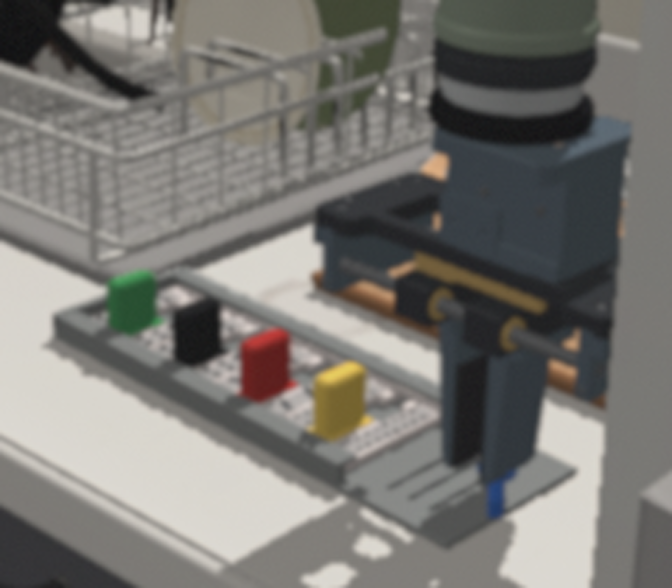

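```bash
python3 -m handwheel '[[[0,0,0,0,0,0],[0,0,0,0,0,0],[0,0,0,0,0,0],[0,0,0,0,0,0]]]' 0.45
python3 - <<'E'
from h import *
s=status.sense();print(rz(CY).T@s["force"],s["finger_gap"]); c=tocase(s["tool_pos"])-[.062,-.010,0]; print(c,np.arctan2(-c[1],-c[0]),np.hypot(*c[:2]))
f=viewer.grab_frame("wrist");cv2.imwrite("pics/D_w.png",cv2.resize(f["frame"][220:400,200:440],None,fx=3,fy=3,interpolation=cv2.INTER_CUBIC))
f=viewer.grab_frame("top");cv2.imwrite("pics/D_t.png",cv2.resize(f["frame"][150:330,230:470],None,fx=3.2,fy=3.2,interpolation=cv2.INTER_CUBIC))
E
```

```text
t: 47.8
tool_pos: [0.455, -0.2122, 0.024]
ee_rot: [[0.046, 0.999, 0.002], [0.999, -0.046, -0.0], [0.0, 0.002, -1.0]]
force: [-0.1, 0.1, -0.8]
finger_gap: 0.276
[-0.1054369   0.13721166 -0.83270706] 0.2761829630449754
[-0.06211498 -0.04976491  0.02396523] 0.6754564397390215 0.07959156404249226
```

View pics/D_w.png

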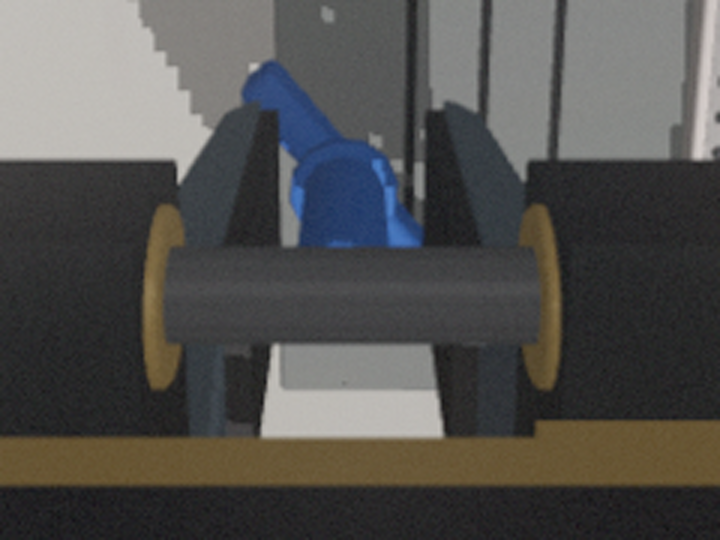

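View pics/D_t.png

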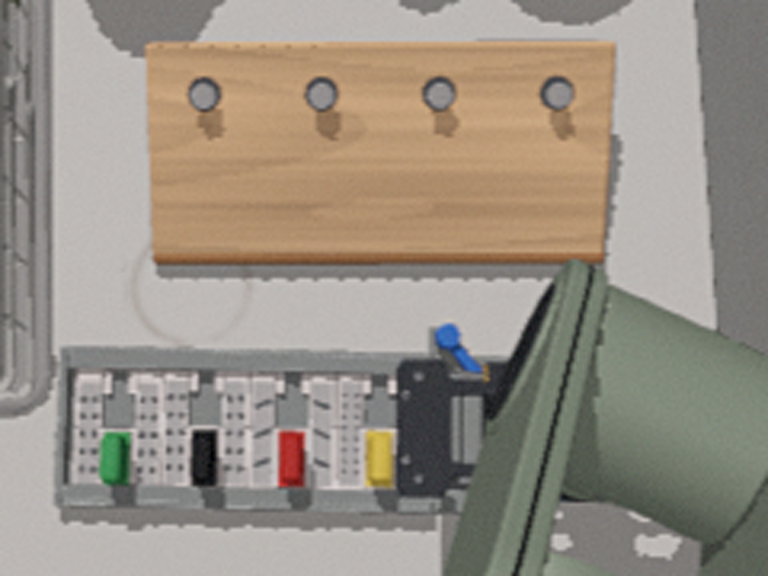

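```bash
python3 -m handwheel '[[[0,0,0,0,0,0],[0,0,0,0,0,0],[0.005,-0.003,0,0,0,0],[0.0105,-0.0058,0,0,0,0],[0.0175,-0.0096,0,0,0,0],[0.025,-0.0127,0,0,0,0],[0.0325,-0.0151,0,0,0,0],[0.037,-0.016,0,0,0,0],[0.041,-0.0167,0,0,0,0],[0.0435,-0.017,0,0,0,0],[0.046,-0.0173,0,0,0,0],[0.048,-0.0174,0,0,0,0]]]' 0.6
python3 - <<'E'
from h import *
s=status.sense();print(rz(CY).T@s["force"],s["ft_torque"],s["finger_gap"]); c=tocase(s["tool_pos"])-[.062,-.010,0]; print(c,np.arctan2(-c[1],-c[0]),np.hypot(*c[:2]))
f=viewer.grab_frame("wrist");cv2.imwrite("pics/E_w.png",cv2.resize(f["frame"][150:400,180:500],None,fx=2.4,fy=2.4,interpolation=cv2.INTER_CUBIC))
E
```

```text
t: 49.1
tool_pos: [0.4403, -0.1638, 0.0242]
ee_rot: [[0.046, 0.999, 0.003], [0.999, -0.046, -0.001], [-0.001, 0.004, -1.0]]
force: [-0.7, 0.0, 0.8]
finger_gap: 0.201
[-7.16140399e-01  6.31949594e-04  7.81423367e-01] [-0.05786389  0.1459608  -0.03745577] 0.20118505157117456
[-0.07911604 -0.00209712  0.02418472] 0.02650063839395509 0.07914382975977823
```

View pics/E_w.png

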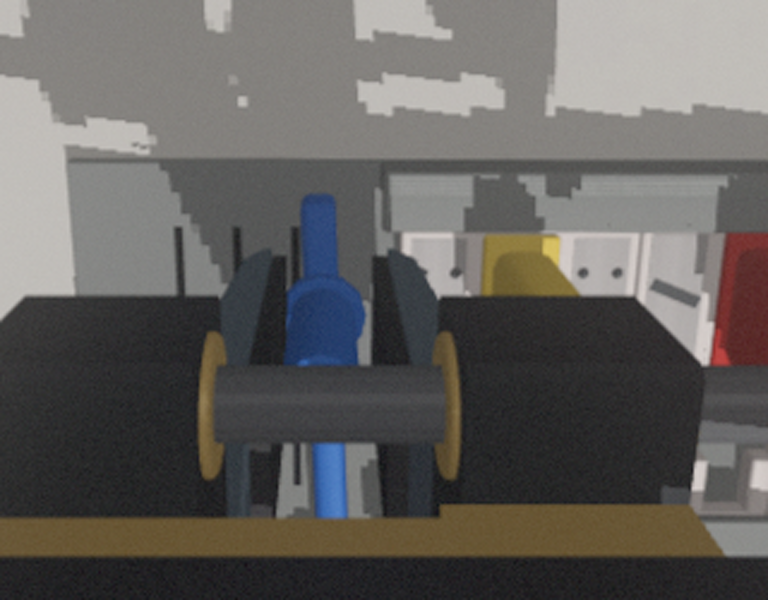

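```bash
python3 -m handwheel '[[[0.001,0,0,0,0,0],[0.002,0,0,0,0,0],[0.003,0,0,0,0,0],[0.003,0,0,0,0,0]]]' 0.6
python3 - <<'E'
from h import *
s=status.sense();print(rz(CY).T@s["force"],s["ft_torque"],s["finger_gap"]); c=tocase(s["tool_pos"])-[.062,-.010,0]; print(c)
E
```

```text
t: 49.55
tool_pos: [0.4403, -0.1608, 0.0242]
ee_rot: [[0.046, 0.999, 0.003], [0.999, -0.046, -0.001], [-0.0, 0.003, -1.0]]
force: [-0.3, -0.7, -0.0]
finger_gap: 0.204
[-0.23494542 -0.73721476 -0.02592245] [0.02817975 0.0268312  0.01582344] 0.20438279385863176
[-0.07924765  0.00087376  0.02416172]
```

```bash
python3 -m handwheel '[[[-0.0015,0,0,0,0,0],[-0.0015,0,-0.01,0,0,0],[-0.0015,0,-0.03,0,0,0],[-0.0015,0,-0.06,0,0,0],[-0.0015,0,-0.1,0,0,0],[-0.0015,0,-0.14,0,0,0],[-0.0015,0,-0.18,0,0,0],[-0.0015,0,-0.19,0,0,0]]]' 0.6
python3 -m handwheel '[[[0.04,0,-0.02,0,0,0],[0.08,0,-0.02,0,0,0],[0.12,0,-0.02,0,0,0],[0.16,0,-0.02,0,0,0],[0.2,0,-0.02,0,0,0],[0.24,0,-0.02,0,0,0],[0.28,0,-0.02,0,0,0],[0.28,0,-0.02,0,0,0]]]' 0.6
python3 - <<'E'
from h import *
f=viewer.grab_frame("top");cv2.imwrite("pics/F_t.png",cv2.resize(f["frame"][150:330,230:470],None,fx=3.2,fy=3.2,interpolation=cv2.INTER_CUBIC))
f2=viewer.grab_frame("scene");cv2.imwrite("pics/F_s.png",cv2.resize(f2["frame"][180:360,200:440],None,fx=3.2,fy=3.2,interpolation=cv2.INTER_CUBIC))
for c in("green","red","yellow","black","blue"):
    print(c,[ (a[0],b[0]) for a in [1] for b in [[x[1] for x in blobs(f,c) if 240<x[1][0]<400 and 240<x[1][1]<330 and x[0][4]<600]] if b], [x[1] for x in blobs(f2,c) if 210<x[1][0]<430 and 230<x[1][1]<340]) if 0 else print(c,[x[1] for x in blobs(f,c) if 240<x[1][0]<400 and 240<x[1][1]<330],[x[1] for x in blobs(f2,c) if 210<x[1][0]<430 and 230<x[1][1]<340])
E
```

```text
t: 50.35
tool_pos: [0.4418, -0.1632, 0.2195]
ee_rot: [[0.046, 0.999, 0.012], [0.999, -0.046, -0.004], [-0.004, 0.013, -1.0]]
force: [0.9, -1.1, 0.1]
finger_gap: 0.199
t: 51.15
tool_pos: [0.4521, 0.1212, 0.2336]
ee_rot: [[0.041, 0.999, 0.002], [0.999, -0.041, 0.001], [0.001, 0.002, -1.0]]
force: [-0.4, -0.1, 0.5]
finger_gap: 0.202
green [[265.6, 292.9]] [[246.7, 257.5]]
red [[320.7, 293.2]] [[294.3, 280.0]]
yellow [[348.0, 292.9]] [[320.8, 292.7]]
black [[293.4, 293.1]] [[270.2, 268.7]]
blue [[369.5, 279.1]] [[352.2, 302.2]]
```

View pics/F_t.png

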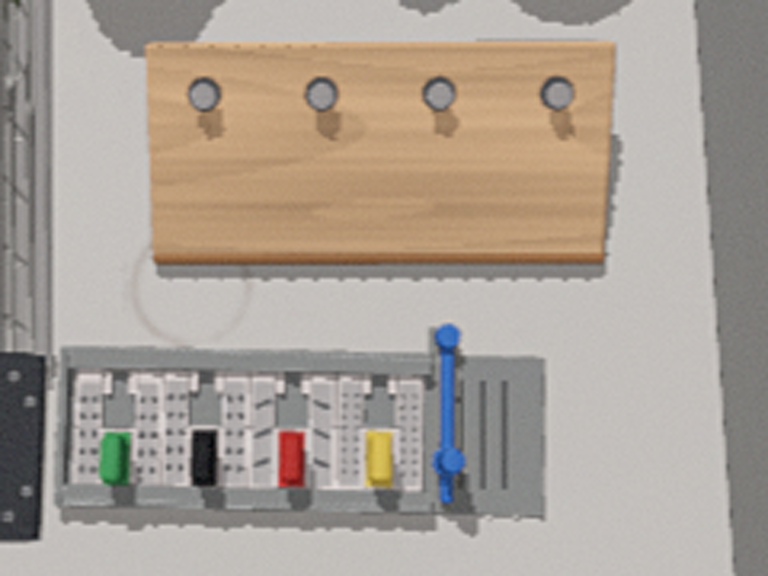

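View pics/F_s.png

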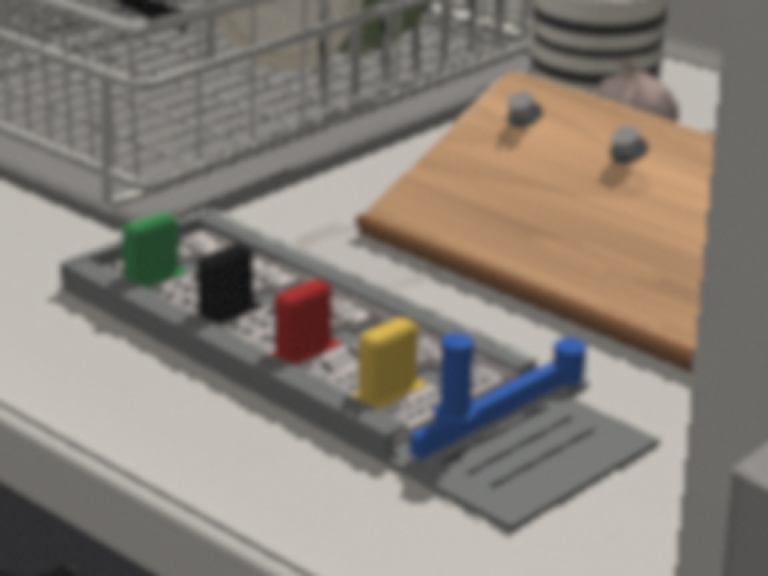

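```bash
python3 - <<'E'
from h import *
f=viewer.grab_frame("top");s=viewer.grab_frame("scene")
P={"green":((265.6,292.9),(246.7,257.5)),"red":((320.7,293.2),(294.3,280.0)),"yellow":((348,292.9),(320.8,292.7)),"black":((293.4,293.1),(270.2,268.7))}
for k,(a,b) in P.items():
    p,e=tri(ray(f,*a),ray(s,*b)); print(k,tocase(p).round(4),round(e,4))
def z2(u,v): return 230+(u+.5)/3.2-.5,150+(v+.5)/3.2-.5
k=tocase(onz(f,*z2(449,459),.055)); q=tocase(onz(f,*z2(448,334),.024)); d=k-q; print("gate",np.arctan2(-d[1],-d[0]),np.hypot(*d[:2]))
print(status.sense()["force"])
E
```

```text
green [-0.0219  0.1983  0.0287] 0.0008
red [-0.0197  0.0872  0.0285] 0.0006
yellow [-0.0179  0.0323  0.0276] 0.0009
black [-0.0207  0.1421  0.0282] 0.0005
gate -0.024729491490342533 0.07949951346621394
[ 0.30241503 -0.01764459  0.11045029]
```

All four inserts measure within the limits, and the gate is shut to about 0 rad. The arm is clear of everything, so I am handing in.

```bash
python3 -c "
from workcell import r
print(r.sign_off())"
```

```text
the job is handed in; nothing more can be done
None
```

All four inserts (green, black, red, yellow) are in the case under the lips, the gate is shut, and the job is handed in at about 51 s. The hand-in gives no verdict, so this rests on my own camera checks.

| Insert | Grip bar x (mm) | y (mm) | z (mm) |
|---|---|---|---|
| Green | -22 | 198 | 29 |
| Black | -21 | 142 | 28 |
| Red | -20 | 87 | 29 |
| Yellow | -18 | 32 | 28 |

- **Inserts:** these positions are in the case frame, from the top and scene cameras, and all sit inside the limits. I judged flatness by eye and did not measure it.
- **Gate:** it reads -0.02 rad, which is shut to within the camera error. The gripper was parked clear at about 0.23 m up, with no contact force.

Three things did not go cleanly:
- **Green insert:** it stuck part-way along its stud, with up to about 20 N on the tool, until I eased it off the board. I lifted the other three by 1 mm before sliding, and they came off freely.
- **Swinging the gate:** gripping the knob built up 18–20 N because my estimate of the pin was a few millimetres off. I finished closing it with the fingers loosely round the knob.
- **Cameras:** the wrist and top views disagreed by 2–3 mm on where the case is, so I used a position between the two.

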